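# Pin the shelf bearer, slide the shelf board out to its line and hold it

### The arm

A 6-joint arm with a two-finger parallel gripper is mounted at the origin on the work surface. World frame = base frame: x ahead of the robot, y to its left, z up, the work surface at z = 0. Lengths are in m, angles in rad, forces in N, time in s.
With the tool pointing down it reaches from about 0.425 to 0.925 m from the base axis. Payload 12.5 kg.
Tool frame: the origin (TCP) lies at the very end of the fingers, on their centre line; the grasp point (between the pads) lies ctrl.tcp_to_grasp behind it (ctrl.tcp_to_grasp is the distance from the TCP to the grasp point, in m); z points along the fingers, y is the direction in which the jaws open and shut (so a half turn about z gives the same grasp; the last joint's range is limited). The gripper opens to 85 mm and grips with 20 to 120 N. Pads are 22 mm wide; open, the fingers measure 114 mm over their backs; the gripper's body (76 mm by 85 mm) begins 54 mm behind the grasp point. The pads swing forward as they close: fully open they stand 13 mm farther back than shut.
Start: joints at [1.219, 0.491, 1.559, -0, 1.092, -0.106], TCP at [0.152, 0.606, 0.231] pointing down, gripper open.
Joint ranges: [-3.1, 3.1], [-0.84, 2.19], [0.05, 2.79], [-1.13, 4.28], [0.06, 2.93], [-2.69, 2.69]. Speed limits (rad/s): [2.22, 2.22, 2.79, 3.14, 3.14, 3.14].

### API

Orientations are given as a 3x3 rotation matrix whose columns are the frame's x, y, z axes.
In Python, from bench import ctrl, eyes, finish_job, models gives the robot as it stands.
- The arm moves only by the tool carry_out, never from a script. Its argument "increments" is a list of rows, each an object of numbers: "rx", "ry", "rz": the turn, a rotation vector about the tool's x, y, z in rad; "tx", "ty", "tz": the shift along the tool's x, y, z in m; "jaw": the opening, from 0 (shut) to 1 (fully open). A call has 1 to 10 rows; each row is the pose to reach, as a shift and turn from the pose measured when the call began, along the tool's axes at that moment; what a row does not reach only later rows make up. A row lasts 1/12 s, in which the tool goes at most 41.7 mm and 7.16 degrees, less where a joint would pass 70% of its speed; a pose out of reach is approached as far as the arm can. A call with a gripper value outside its range is refused whole. The fingers move at their own pace and stop on an object; the grip force is fixed at half the most. Time passes only in rows, so rows that repeat a pose let the fingers close. It gives the time, the measured TCP pose, the force and the opening at its end, in the units of the state.
- ctrl.get_obs(): the state, without advancing time (a new reading comes with each control period).
- eyes.get_image(name): name is "scene" or "top"; returns a dict with "color" (480x640x3 uint8, red, green, blue), "fov_y" (degrees; the focal length in pixels is half the picture's height over the tangent of half this angle, whatever the lens; pixels are square), "cx", "cy" (the principal point, pixels), "k1" (the pictures are not rectified: a ray, as slopes to the right and down, at radius r is drawn at 1 + k1 r^2 times it, then the intrinsics apply), "position" and "orientation" of the camera in the world. Camera axes: x right, y up, looking along -z (the intrinsics and any distortion apply to the point x, -y, -z); pixel columns grow to the right and rows downward; lengths in m; the calibration is good to about 2 mm. A picture is of the moment at which its call begins. There is no depth.
- finish_job(): hands the job in, once; it reports no verdict.
Trained networks look in the newest picture that a camera, given by its name, has taken for a name from the list of things; names that differ only in an ending like _2 or _b are one class to them, and where a whole thing is asked for, a point or a joint stands for the part that bears it (a point fixed in the world has none). Each returns a list of dicts, best first, with "confidence" (0 to 1); they miss things now and then, are a little off and sometimes report something else, mostly with a low value. They report only what shows in the picture. A call takes as long as a camera call.
- models.look_for(camera, target): "position" ([x, y, z] in m, in the coordinates of the camera as it stood for that picture, good to about 4 mm: the middle of the surface that is visible of it).
The state is a dict: "time": time; "qpos": joint angles; "joint_velocities": joint speeds; "joint_efforts": joint torques, N m; "eef_pos": TCP position; "tool_rot": TCP orientation; "ft_force": force on the tool from outside, world axes, zero at the start; "ft_torque": the same for the moment, N m; "opening": finger opening in m.
Only numpy, scipy, OpenCV 4.12 (cv2) and the standard library are available. Lean on these libraries where they do the work, as an engineer would, in place of code of your own. Each camera call takes 0.05 s, during which the arm holds its last target.

### The job

Lock the low shelf stand's dark outer bearer first: take the orange-headed pin from the blue holder and push it down through the fork and the lug until its collar sits on the fork. Then slide the white shelf board out along the bearers, without lifting it off them, until the red line across it lies along the outer edge of the pinned bearer, and finish still holding the board there, level and resting on the bearer, because from that point it tips over the edge unless you hold it while a colleague screws it down. Leave the beaker, the bottle and the screwdriver where they are.

Things in the scene. Friction and masses are not known exactly. Their poses are not given: they have to be found in the camera images.
- stand: Low stand of white square tube, fixed. Origin on the bench under the middle of the outer bearer's outer edge; +y points outward (the way to slide the board, to the robot's left), +x away from the robot. Two bearers lie along x, tops 100 mm above the bench: a white one at y = -145 to -115 mm and the dark steel outer one at y = -30 to 0. It spans x = -165 to 140 mm; nothing of it rises above the bearers.
- edge (a point): Point on the top outer edge of the outer bearer, at the middle of the board's track, 100 mm above the bench; axes as the stand's. The edge runs along x through it; the dark steel tube (x = -97 to 140 mm) shows on both sides of the 140 mm wide board.
- fork_hole (a point): Centre of the hole on the fork's top face, 100 mm above the bench, at x = -120, y = -15 mm in the stand's frame (robot's side); axes as the stand's. Two level steel ears, 40 x 34 x 6 mm, with the bearer's 8 mm lug between, 23 mm in all. Vertical holes 14.5 mm in diameter, chamfered, already in line, free space below.
- bearer: The dark steel outer bearer, 30 mm wide, 25 mm tall, its lug in the fork. Until pinned it can be pulled up to 30 mm away from the robot against about 12 N of friction; it starts fully home, holes in line. Its origin is the stand's.
- pin: Headed pin, 60 g, upright in the holder's end hole. Origin at the centre of its lower tip, z up. Steel shank 12 mm in diameter, 34 mm long, lowest 4 mm tapered; above it a collar 22 mm in diameter, 4 mm thick; on that an orange grip knob 18 mm in diameter, 24 mm tall (38 to 62 mm above the tip).
- pin_collar (a point): Centre of the underside of the pin's collar, 34 mm above the tip on the pin's axis; it meets the top of the fork when the pin is seated.
- holder: Blue block 50 (x) by 110 (y) by 45 mm tall, fixed, with three vertical holes 14.5 mm in diameter, 40 mm deep, in a row along its y; the pin stands in the hole at y = -34 mm, collar on the block's top; the others are empty. Origin under its middle.
- board: White board 140 (x) by 420 (y) by 16 mm, 0.4 to 0.8 kg, loose on both bearers. Origin: centre of underside; +y to its outer end. At its inner end (y = -210 to -200 mm) an upstand 10 mm thick over the full width rises 30 mm above the top: pinch it from above. Low upstand, 15 mm, along the far side. Red line 4 mm wide at y = -45 mm. Balance point near y = -8 mm. Sliding friction a few N.
- upstand_top (a point): Middle of the top of the board's end upstand, at x = 0, y = -205 mm and 46 mm above the board's underside; axes as the board's.
- line_near (a point): Near end of the red line (centre of its width), on the board's lower edge at the robot's side: x = -70, y = -45 mm, z = 0 in the board's frame.
- line_far (a point): Far end of the red line, on the board's lower edge at the side away from the robot: x = +70, y = -45 mm, z = 0 in the board's frame.
- beaker: Bystander: empty glass beaker, 70 mm in diameter, 90 mm tall, origin under its middle.
- reagent: Bystander: amber glass bottle, 60 mm in diameter, 120 mm tall, origin under its middle.
- driver: Bystander: red-handled screwdriver lying on the bench.

How it is judged:
By the outcome, as a careful person would: the job done as asked, in the order asked, and still so for the second after the job is handed in, while the arm keeps its last pose, push and grip.
It also fails if it takes over 64 s, if anything falls off the work surface, if the arm or the gripper's body presses on something with over 40 N, if the wrist force passes 120 N, or if a joint passes its speed limit or range.

## Working session

There is one attempt and no reset: what is moved stays moved. The work goes in short steps, Python scripts to look and compute and a tool call to move; the robot and the scene stay as the last step left them, time stands still between calls to the robot, and variables do not carry over. Pictures are saved under pics/ and viewed, and the job is handed in when it is done.

Besides the shell and the picture viewer there is one more tool, called after "Call:" by a JSON object that holds its "fn" and its "kwargs". carry_out: Moves the arm, as the interface text tells. Its arguments: {"type":"object","properties":{"increments":{"type":"array"}},"required":["increments"]}

```bash
mkdir -p pics; ls
python3 - <<'E'
from bench import ctrl, eyes, models
import cv2
o=ctrl.get_obs()
for k,v in o.items(): print(k,v)
print(ctrl.tcp_to_grasp)
for n in("scene","top"):
    im=eyes.get_image(n)
    cv2.imwrite(f"pics/{n}0.png",im["color"][:,:,::-1])
    print(n,{k:v for k,v in im.items() if k!="color"})
E
```

```text
pics
time 0.0
qpos [ 1.21939736e+00  4.91595422e-01  1.55946353e+00 -1.58865474e-05
  1.09169012e+00 -1.05621718e-01]
joint_velocities [-3.04822651e-04  1.20757975e-03  8.29286697e-04  3.20143954e-04
  7.99573754e-05 -3.13101987e-04]
joint_efforts [-4.75767913e-03 -6.18453097e+01 -2.61587173e+01 -2.89696964e-04
  4.12227673e-03  6.00279873e-05]
eef_pos [0.15198431 0.60600298 0.23070061]
tool_rot [[-9.69950269e-01  2.43302953e-01 -3.84816333e-04]
 [ 2.43303234e-01  9.69949662e-01 -1.09060482e-03]
 [ 1.07905100e-04 -1.15145949e-03 -9.99999331e-01]]
ft_force [-0.03711025 -0.55101263 -0.10834245]
ft_torque [0.00960322 0.03926731 0.00195815]
opening 0.08588685588623585
0.0187
scene {'fov_y': 48.20660231871981, 'cx': 315.13524876513566, 'cy': 235.81403309463926, 'k1': -0.07506134199592486, 'position': array([ 1.09623741, -0.52606194,  0.94408887]), 'orientation': array([[ 0.71568083, -0.52033232,  0.46589186],
       [ 0.69839846,  0.52708255, -0.48417309],
       [ 0.00636743,  0.67189155,  0.74062217]])}
top {'fov_y': 57.70844461436364, 'cx': 317.0082896374534, 'cy': 230.11439786956927, 'k1': -0.04429998016454924, 'position': array([4.36283947e-01, 5.07460967e-04, 1.32703216e+00]), 'orientation': array([[-0.02723324,  0.99470193, -0.09912828],
       [-0.99944613, -0.02899135, -0.01633834],
       [-0.01912564,  0.09862843,  0.99494052]])}
```

View pics/scene0.png

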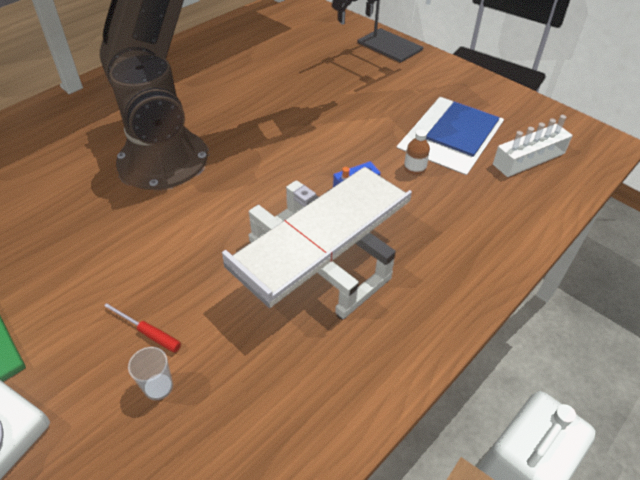

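View pics/top0.png

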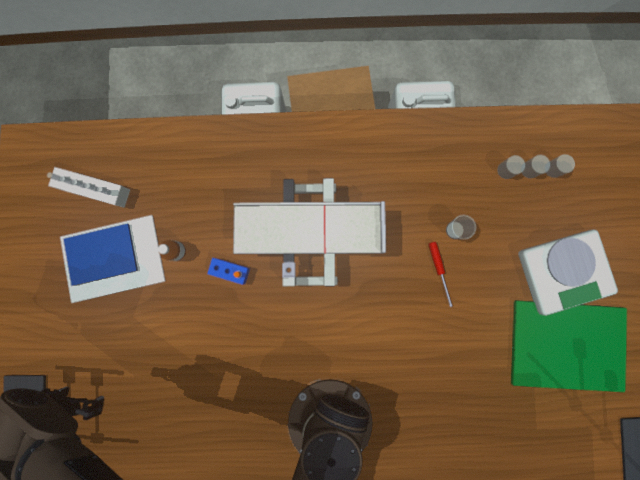

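```bash
cat > h.py <<'E'
from bench import ctrl, eyes, models
import numpy as np, cv2
def cam(n):
    return eyes.get_image(n)
def K(c):
    f=240/np.tan(np.radians(c['fov_y'])/2); return np.array([[f,0,c['cx']],[0,f,c['cy']],[0,0,1.]]),np.array([c['k1'],0,0,0,0.])
def ray(c,u,v):
    k,d=K(c); p=cv2.undistortPoints(np.array([[[u,v]]],float),k,d,None,None)[0,0]
    return c['orientation']@np.array([p[0],-p[1],-1.])
def atz(c,u,v,z):
    r=ray(c,u,v); p=c['position']; return p+r*(z-p[2])/r[2]
def proj(c,P):
    q=c['orientation'].T@(np.array(P,float)-c['position']); k,d=K(c)
    return cv2.projectPoints(np.array([[q[0],-q[1],-q[2]]]),np.zeros(3),np.zeros(3),k,d)[0][0,0]
def toW(c,q): return c['position']+c['orientation']@np.array(q)
def save(c,name,box=None,s=1):
    im=c['color'][:,:,::-1]
    if box: x0,y0,x1,y1=box; im=im[y0:y1,x0:x1]
    if s!=1: im=cv2.resize(im,None,fx=s,fy=s,interpolation=cv2.INTER_CUBIC)
    cv2.imwrite('pics/'+name,im)
E
python3 - <<'E'
from h import *
for n in("scene","top"):
    c=cam(n)
    for t in ["pin","pin_collar","fork_hole","edge","holder","board","upstand_top","line_near","line_far","beaker","reagent","driver","bearer","stand"]:
        for d in models.look_for(n,t)[:2]:
            print(n,t,round(d['confidence'],2),toW(c,d['position']).round(4))
print(ctrl.get_obs()['time'])
E
```

```text
scene pin 0.59 [0.4497 0.2563 0.0655]
scene pin 0.55 [0.5689 0.0098 0.1143]
scene pin_collar 0.66 [0.4482 0.255  0.063 ]
scene fork_hole 0.92 [0.6671 0.0345 0.0823]
scene edge 0.66 [0.6659 0.0355 0.0905]
scene holder 0.55 [0.4428 0.2975 0.0443]
scene board 0.85 [0.5738 0.0167 0.1149]
scene upstand_top 0.56 [0.5702 0.0097 0.1138]
scene upstand_top 0.32 [0.4483 0.2524 0.0665]
scene line_near 0.78 [0.5749 0.0089 0.1127]
scene line_far 0.7 [0.5756 0.0102 0.1171]
scene beaker 0.72 [ 0.5458 -0.3998  0.056 ]
scene reagent 0.81 [0.532  0.4369 0.0656]
scene driver 0.73 [ 0.4734 -0.3368  0.0193]
scene bearer 0.79 [0.673  0.0931 0.1039]
scene stand 0.95 [0.6678 0.0341 0.0832]
top pin_collar 0.68 [0.5617 0.0432 0.1153]
top pin_collar 0.38 [0.4385 0.2521 0.0766]
top fork_hole 0.71 [0.4754 0.0493 0.0977]
top edge 0.79 [0.4794 0.043  0.0972]
top holder 0.89 [0.4527 0.2914 0.039 ]
top board 0.7 [0.5647 0.0432 0.1154]
top upstand_top 0.97 [0.563  0.0448 0.1173]
top line_near 0.58 [0.5606 0.0424 0.1151]
top line_far 0.7 [0.5624 0.0415 0.1159]
top line_far 0.28 [0.6637 0.1017 0.1045]
top beaker 0.76 [ 0.5588 -0.4048  0.0433]
top beaker 0.55 [0.479  0.0479 0.0997]
top reagent 0.67 [0.5146 0.4423 0.0827]
top reagent 0.43 [0.561  0.043  0.1147]
top driver 0.89 [ 0.4602 -0.3405  0.0226]
top driver 0.42 [0.4834 0.0448 0.1006]
top bearer 0.58 [0.6596 0.0993 0.1015]
top stand 0.63 [0.4787 0.0421 0.0991]
1.6
```

The scene view shows the board on the stand with the red line near (305,236), the fork near (303,192) and the pin at (347,172). In the top view the line is at x≈324, the fork at (289,269) and the pin at (238,274). I'll zoom in on the saved pictures.

Run:
```python
import cv2
a=cv2.imread('pics/top0.png'); 
cv2.imwrite('pics/t1.png',cv2.resize(a[170:300,200:400],None,fx=4,fy=4,interpolation=cv2.INTER_CUBIC))
a=cv2.imread('pics/scene0.png'); 
cv2.imwrite('pics/s1.png',cv2.resize(a[155:325,215:415],None,fx=3.5,fy=3.5,interpolation=cv2.INTER_CUBIC))
```

```text
(no output)
```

View pics/t1.png

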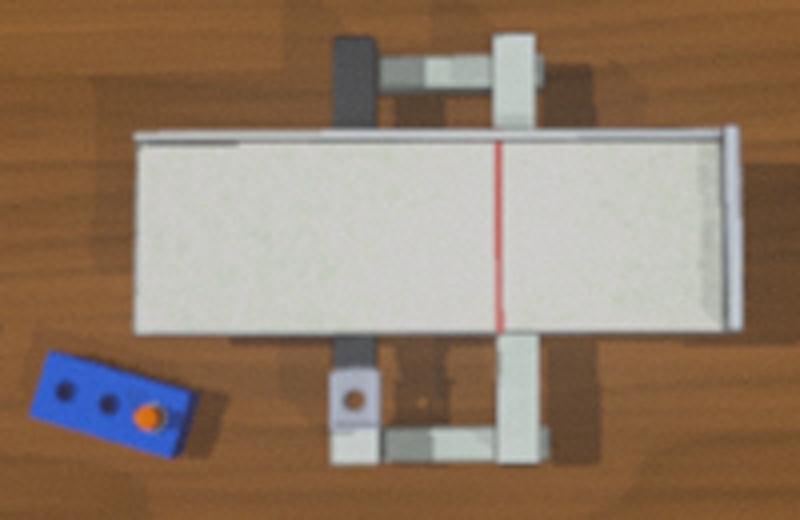

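View pics/s1.png

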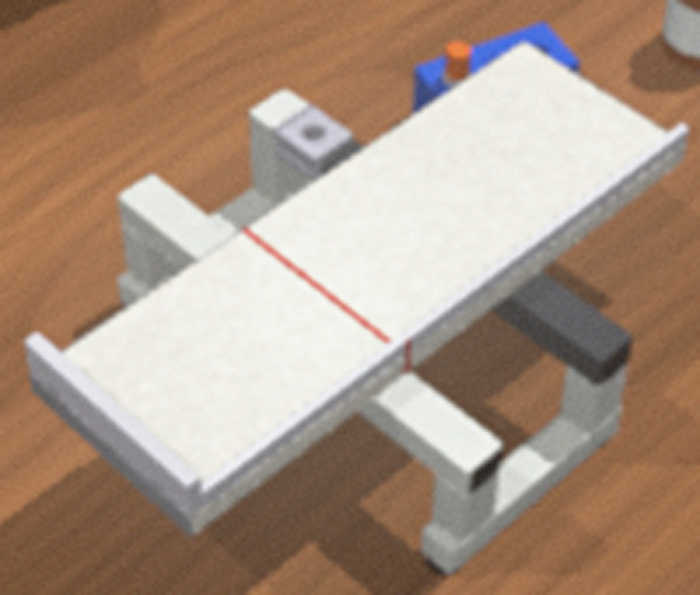

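```bash
cat > m.py <<'E'
from h import *
from scipy.optimize import least_squares
import pickle
T=lambda u,v:(200+(u+.5)/4-.5,170+(v+.5)/4-.5)
S=lambda u,v:(215+(u+.5)/3.5-.5,155+(v+.5)/3.5-.5)
C={'t':cam('top'),'s':cam('scene')}
stand=[('t',(.14,0,.1),T(333,37)),('t',(.14,-.03,.1),T(376,37)),('t',(.14,-.115,.1),T(493,34)),('t',(.14,-.145,.1),T(536,34)),
('t',(-.165,-.145,.1),T(540,464)),('t',(-.165,-.115,.1),T(498,464)),('t',(-.165,0,.1),T(331,465)),('t',(-.165,-.03,.1),T(379,464)),('t',(-.12,-.015,.1),T(354,400)),
('s',(-.12,-.015,.1),S(313,132)),('s',(.14,0,.1),S(631,343)),('s',(.14,-.145,.1),S(476,468)),('s',(.14,-.115,.1),S(501,446)),('s',(.14,-.03,.1),S(600,361)),
('s',(-.165,-.145,.1),S(120,197)),('s',(-.165,0,.1),S(284,90)),('s',(-.165,-.115,.1),S(155,176)),('s',(-.165,-.03,.1),S(250,113))]
board=[('t',(-.07,-.045,.016),T(500,332)),('t',(.06,-.045,.016),T(498,141)),('t',(-.07,.21,.016),T(135,333)),('t',(-.07,-.21,.046),T(743,330)),('t',(.07,-.21,.046),T(738,125)),('t',(.07,.21,.031),T(136,132)),
('s',(-.07,-.045,.016),S(246,229)),('s',(.06,-.045,.016),S(389,341)),('s',(.07,-.045,0),S(408,371)),('s',(-.07,-.21,.046),S(27,341)),('s',(.07,-.21,.046),S(197,488)),('s',(-.07,.21,.016),S(526,42)),('s',(.07,.21,.031),S(685,126))]
holder=[('t',(.025,.055,.045),T(50,350)),('t',(.025,-.055,.045),T(196,392)),('t',(-.025,-.055,.045),T(178,459)),('t',(-.025,.055,.045),T(30,415)),('t',(0,0,.045),T(109,404)),('t',(0,.034,.045),T(65,391)),('t',(0,-.034,.073),T(150,418)),
('s',(0,-.034,.073),S(459,46))]
def fit(obs,z0,x0,cams='ts'):
    obs=[o for o in obs if o[0] in cams]
    def res(p):
        x,y,a=p;R=np.array([[np.cos(a),-np.sin(a),0],[np.sin(a),np.cos(a),0],[0,0,1]])
        return np.concatenate([proj(C[c],R@np.array(P)+[x,y,z0])-uv for c,P,uv in obs])
    r=least_squares(res,x0,loss='soft_l1'); return r.x,r.fun.reshape(-1,2)
if __name__=='__main__':
  for nm,o,z,x0 in(('stand',stand,0,[.56,.08,0]),('board',board,.1,[.56,.03,0]),('holder',holder,0,[.45,.29,-.25])):
    for cs in('ts','t','s'):
        if nm=='holder' and cs=='s':continue
        x,r=fit(o,z,x0,cs); print(nm,cs,x.round(4),'rms',np.sqrt((r**2).mean()).round(2))
        if cs=='ts': print(r.round(1).tolist())
        a=x[2];R=np.array([[np.cos(a),-np.sin(a)],[np.sin(a),np.cos(a)]])
        for n2,q in dict(stand=[('hole',(-.12,-.015))],board=[('ups',(0,-.205)),('line',(0,-.045))],holder=[('pin',(0,-.034))])[nm]: print('   ',n2,(x[:2]+R@q).round(4))
E
python3 m.py
```

```text
stand ts [ 0.5719  0.1172 -0.0207] rms 1.02
[[0.1, -0.9], [-0.2, -1.0], [0.1, -0.6], [-0.1, -0.7], [-0.0, -1.0], [-0.2, -0.9], [0.5, -0.9], [-0.8, -0.7], [0.1, -0.8], [-0.4, -0.4], [0.4, -2.6], [-3.0, 1.0], [0.2, -1.3], [-0.1, -0.0], [-1.5, -1.0], [-0.7, -0.9], [-1.2, -1.6], [-0.4, -1.4]]
    hole [0.4516 0.1047]
stand t [ 0.5694  0.1171 -0.0198] rms 0.25
    hole [0.4491 0.1044]
stand s [ 0.5747  0.1163 -0.0204] rms 1.01
    hole [0.4544 0.1037]
board ts [ 0.5669  0.0452 -0.0191] rms 0.91
[[-0.2, -0.9], [-0.2, 0.6], [-0.2, -0.4], [-0.1, -1.5], [-0.0, -1.4], [-1.1, -0.5], [-0.8, -0.1], [1.7, 1.0], [-0.5, 0.2], [-1.0, -0.3], [-2.4, -0.7], [-1.2, -0.8], [0.6, -0.5]]
    ups [ 0.563  -0.1598]
    line [5.66e-01 2.00e-04]
board t [ 0.5648  0.0444 -0.025 ] rms 0.48
    ups [ 0.5596 -0.1605]
    line [ 0.5636 -0.0006]
board s [ 0.5681  0.0459 -0.016 ] rms 0.93
    ups [ 0.5648 -0.1591]
    line [0.5673 0.0009]
holder ts [ 0.4519  0.289  -0.3058] rms 0.65
[[0.1, 0.1], [-1.0, -0.1], [-1.4, -0.4], [0.2, 0.2], [0.5, -0.1], [0.6, -0.0], [-0.7, -0.3], [-1.4, 0.4]]
    pin [0.4416 0.2566]
holder t [ 0.4516  0.2884 -0.3066] rms 0.54
    pin [0.4414 0.256 ]
```

```bash
cat >> h.py <<'E'
def go(x,y,z,yaw=None):
    o=ctrl.get_obs();R=o['tool_rot'];p=o['eef_pos']
    d=R.T@(np.array([x,y,z])-p)
    # desired: z down, tool y at world-yaw
    a=np.arctan2(-R[0,1],R[1,1]) if yaw is None else yaw
    Rd=np.array([[-np.cos(a),-np.sin(a),0],[-np.sin(a),np.cos(a),0],[0,0,-1.]])
    rv=cv2.Rodrigues(R.T@Rd)[0].ravel()
    print('t',round(o['time'],2),'p',p.round(4),'F',o['ft_force'].round(1),'open',round(o['opening'],4),'yaw',round(float(np.arctan2(-R[0,1],R[1,1])),4))
    print(' shift',d.round(4),'rv',rv.round(4),'rows',np.linalg.norm(d)/.0417)
E
python3 - <<'E'
from h import *
c=cam('scene'); print(atz(c,215+459.5/3.5-.5,155+46.5/3.5-.5,.073))
go(.442,.256,.16)
E
```

```text
[0.44315254 0.26009689 0.073     ]
t 1.75 p [0.1521 0.6062 0.2314] F [-0.1  0.5  0.6] open 0.0854 yaw -0.2458
 shift [-0.3665 -0.2692  0.0713] rv [ 0.0001 -0.      0.    ] rows 11.037095599446483
```

Call:
{"fn": "carry_out", "kwargs": {"increments": [{"tx": -0.03, "ty": -0.022, "tz": 0.005}, {"tx": -0.064, "ty": -0.046, "tz": 0.012}, {"tx": -0.097, "ty": -0.071, "tz": 0.019}, {"tx": -0.13, "ty": -0.095, "tz": 0.025}, {"tx": -0.163, "ty": -0.12, "tz": 0.032}, {"tx": -0.196, "ty": -0.144, "tz": 0.038}, {"tx": -0.229, "ty": -0.168, "tz": 0.045}, {"tx": -0.262, "ty": -0.193, "tz": 0.051}, {"tx": -0.295, "ty": -0.217, "tz": 0.058}, {"tx": -0.325, "ty": -0.239, "tz": 0.064}]}}

```text
invalid input at $.increments[0]: expected keys rx, ry, rz, tx, ty, tz, jaw
```

Call:
{"fn": "carry_out", "kwargs": {"increments": [{"tx": -0.025, "ty": -0.018, "tz": 0.004}, {"tx": -0.041, "ty": -0.03, "tz": 0.007}, {"tx": -0.041, "ty": -0.03, "tz": 0.007}, {"tx": -0.041, "ty": -0.03, "tz": 0.007}]}}

```text
invalid input at $.increments[0]: expected keys rx, ry, rz, tx, ty, tz, jaw
```

Run:
```python
from h import *
go(.442,.256,.16)
a=cam('scene');b=cam('top')
save(a,'s2.png',(290,90,440,230),4);save(b,'t2.png',(170,190,320,300),5)
p=ctrl.get_obs()['eef_pos'];print(proj(a,p),proj(b,p))
```

```text
t 1.75 p [0.1521 0.6062 0.2314] F [-0.1  0.5  0.6] open 0.0854 yaw -0.2458
 shift [-0.3665 -0.2692  0.0713] rv [ 0.0001 -0.      0.    ] rows 11.037095599446483
[353.76313769  22.93980552] [ 87.15952934 392.85570913]
```

View pics/s2.png

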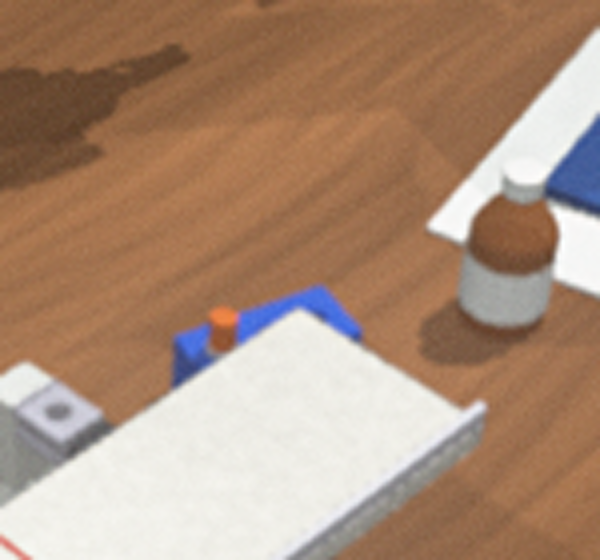

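View pics/t2.png

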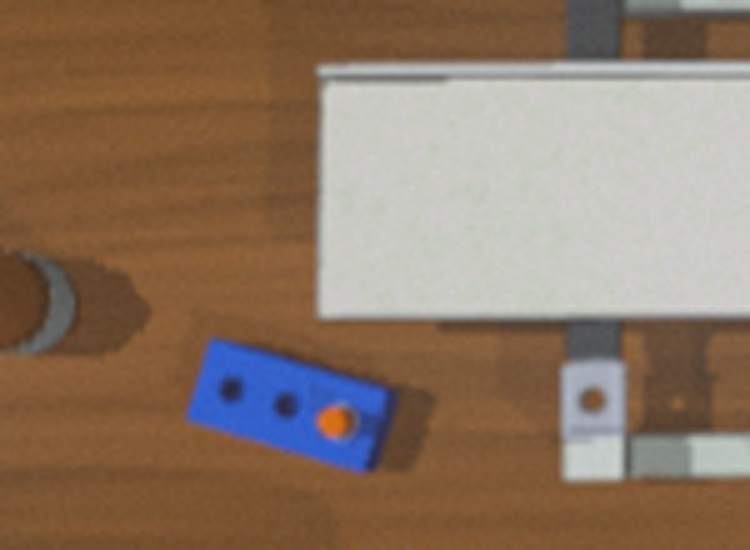

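The moves were refused because every row needs all seven keys, so the arm hasn't moved. The pin's knob is still at about (237,274) in the top view.

Call:
{"fn": "carry_out", "kwargs": {"increments": [{"tx": -0.03, "ty": -0.022, "tz": 0.005, "rx": 0, "ry": 0, "rz": 0, "jaw": 1}, {"tx": -0.064, "ty": -0.046, "tz": 0.012, "rx": 0, "ry": 0, "rz": 0, "jaw": 1}, {"tx": -0.097, "ty": -0.071, "tz": 0.019, "rx": 0, "ry": 0, "rz": 0, "jaw": 1}, {"tx": -0.13, "ty": -0.095, "tz": 0.025, "rx": 0, "ry": 0, "rz": 0, "jaw": 1}, {"tx": -0.163, "ty": -0.12, "tz": 0.032, "rx": 0, "ry": 0, "rz": 0, "jaw": 1}, {"tx": -0.196, "ty": -0.144, "tz": 0.038, "rx": 0, "ry": 0, "rz": 0, "jaw": 1}, {"tx": -0.229, "ty": -0.168, "tz": 0.045, "rx": 0, "ry": 0, "rz": 0, "jaw": 1}, {"tx": -0.262, "ty": -0.193, "tz": 0.051, "rx": 0, "ry": 0, "rz": 0, "jaw": 1}, {"tx": -0.295, "ty": -0.217, "tz": 0.058, "rx": 0, "ry": 0, "rz": 0, "jaw": 1}, {"tx": -0.325, "ty": -0.239, "tz": 0.064, "rx": 0, "ry": 0, "rz": 0, "jaw": 1}]}}

```text
time: 2.68
eef_pos: [0.4103, 0.2934, 0.1672]
tool_rot: [[-0.97, 0.244, 0.0], [0.244, 0.97, 0.0], [-0.0, 0.0, -1.0]]
ft_force: [1.4, 1.2, -0.4]
opening: 0.0852
```

Call:
{"fn": "carry_out", "kwargs": {"increments": [{"tx": -0.025, "ty": -0.018, "tz": 0.004, "rx": 0, "ry": 0, "rz": 0, "jaw": 1}, {"tx": -0.04, "ty": -0.028, "tz": 0.007, "rx": 0, "ry": 0, "rz": 0, "jaw": 1}, {"tx": -0.04, "ty": -0.028, "tz": 0.007, "rx": 0, "ry": 0, "rz": 0, "jaw": 1}, {"tx": -0.04, "ty": -0.028, "tz": 0.007, "rx": 0, "ry": 0, "rz": 0, "jaw": 1}]}}

```text
time: 3.02
eef_pos: [0.4427, 0.2559, 0.16]
tool_rot: [[-0.969, 0.246, 0.0], [0.246, 0.969, 0.0], [-0.0, 0.0, -1.0]]
ft_force: [0.2, -0.8, -0.3]
opening: 0.0856
```

Run:
```python
from h import *
go(.442,.256,.16)
a=cam('scene');b=cam('top')
save(a,'s3.png',(270,70,430,220),4);save(b,'t3.png',(170,220,310,320),5)
p=ctrl.get_obs()['eef_pos'];R=ctrl.get_obs()['tool_rot']
for s in(-.0425,0,.0425):
  q=p+R[:,1]*s-R[:,2]*.013;print(s,proj(a,q),proj(b,q))
```

```text
t 3.02 p [0.4427 0.2559 0.16  ] F [ 0.2 -0.8 -0.3] open 0.0856 yaw -0.2482
 shift [ 0.0007 -0.0001  0.    ] rv [ 0.0002  0.0001 -0.    ] rows 0.01684495458943941
-0.0425 [331.31075225 141.28666705] [244.10825827 277.2533487 ]
0 [346.53404579 135.49840736] [228.6117752  273.73215574]
0.0425 [361.37406209 129.86785917] [213.18861738 270.22002592]
```

View pics/s3.png

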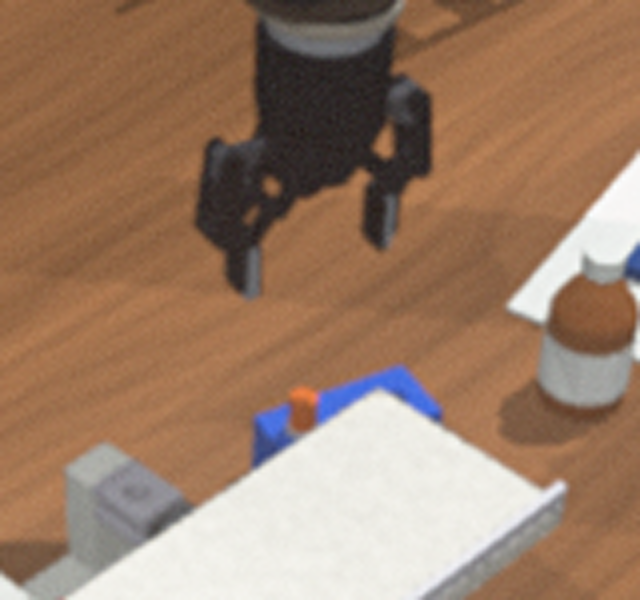

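View pics/t3.png

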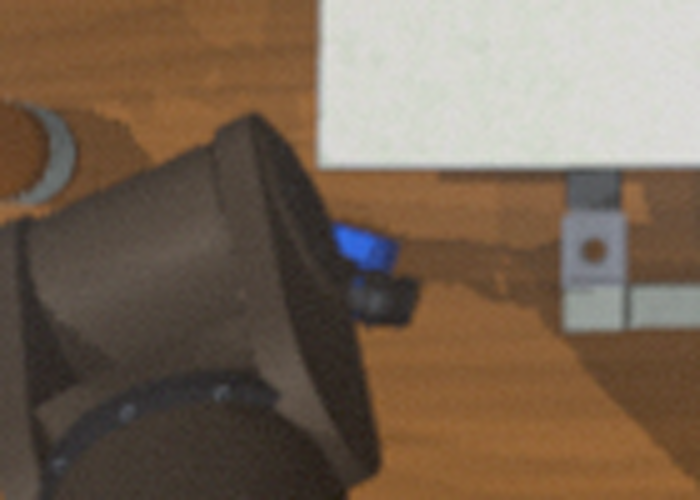

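Call:
{"fn": "carry_out", "kwargs": {"increments": [{"tx": 0.001, "ty": 0.001, "tz": 0.03, "rx": 0, "ry": 0, "rz": 0, "jaw": 1}, {"tx": 0.001, "ty": 0.001, "tz": 0.065, "rx": 0, "ry": 0, "rz": 0, "jaw": 0.8}, {"tx": 0.001, "ty": 0.001, "tz": 0.095, "rx": 0, "ry": 0, "rz": 0, "jaw": 0.7}, {"tx": 0.001, "ty": 0.001, "tz": 0.108, "rx": 0, "ry": 0, "rz": 0, "jaw": 0.5}, {"tx": 0.001, "ty": 0.001, "tz": 0.108, "rx": 0, "ry": 0, "rz": 0, "jaw": 0.4}, {"tx": 0.001, "ty": 0.001, "tz": 0.108, "rx": 0, "ry": 0, "rz": 0, "jaw": 0.4}, {"tx": 0.001, "ty": 0.001, "tz": 0.108, "rx": 0, "ry": 0, "rz": 0, "jaw": 0.4}]}}

```text
time: 3.7
eef_pos: [0.4413, 0.2591, 0.0534]
tool_rot: [[-0.97, 0.242, 0.002], [0.242, 0.97, 0.001], [-0.002, 0.001, -1.0]]
ft_force: [-0.1, -0.3, 0.2]
opening: 0.0343
```

Run:
```python
from h import *
go(.442,.256,.052)
a=cam('scene')
save(a,'s4.png',(310,110,390,190),8)
```

```text
t 3.7 p [0.4413 0.2591 0.0534] F [-0.1 -0.3  0.2] open 0.0343 yaw -0.2446
 shift [-0.0014 -0.0028  0.0014] rv [ 0.0014  0.0015 -0.    ] rows 0.08246152986628805
```

View pics/s4.png

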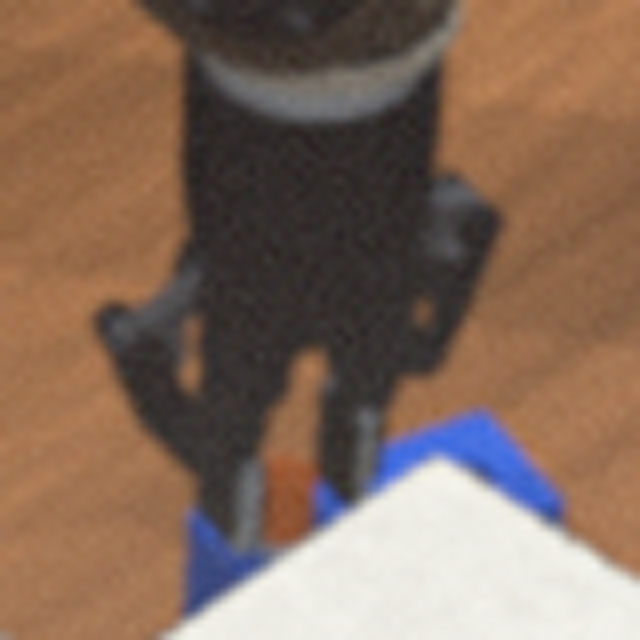

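Call:
{"fn": "carry_out", "kwargs": {"increments": [{"tx": 0, "ty": 0, "tz": 0.001, "rx": 0, "ry": 0, "rz": 0, "jaw": 0.25}, {"tx": 0, "ty": 0, "tz": 0.001, "rx": 0, "ry": 0, "rz": 0, "jaw": 0.22}, {"tx": 0, "ty": 0, "tz": 0.001, "rx": 0, "ry": 0, "rz": 0, "jaw": 0.18}, {"tx": 0, "ty": 0, "tz": 0.001, "rx": 0, "ry": 0, "rz": 0, "jaw": 0.18}]}}

```text
time: 4.08
eef_pos: [0.4419, 0.2591, 0.0537]
tool_rot: [[-0.97, 0.243, 0.004], [0.243, 0.97, 0.002], [-0.003, 0.003, -1.0]]
ft_force: [-1.7, -0.8, 10.5]
opening: 0.0163
```

Run:
```python
from h import *
go(.442,.256,.052)
a=cam('scene')
save(a,'s5.png',(310,110,390,190),8)
```

```text
t 4.08 p [0.4419 0.2591 0.0537] F [-1.7 -0.8 10.5] open 0.0163 yaw -0.245
 shift [-0.0009 -0.003   0.0017] rv [ 0.0028  0.0034 -0.    ] rows 0.08623243802142398
```

View pics/s5.png

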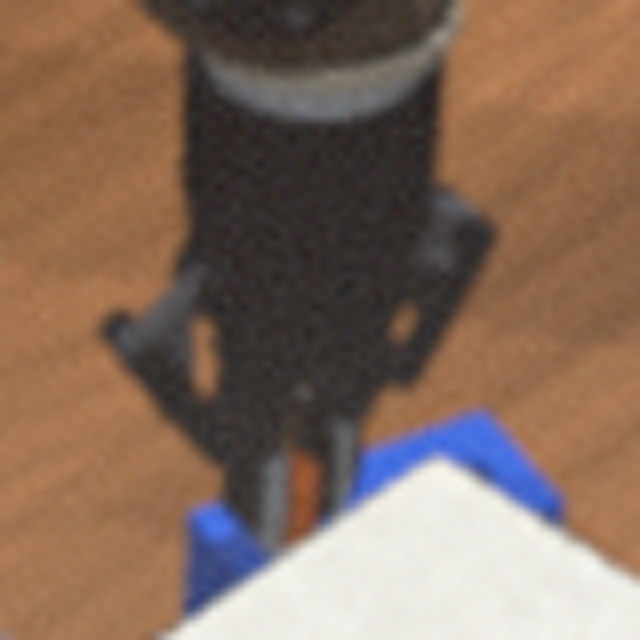

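Call:
{"fn": "carry_out", "kwargs": {"increments": [{"tx": 0, "ty": 0, "tz": -0.001, "rx": 0, "ry": 0, "rz": 0, "jaw": 0.1}, {"tx": 0, "ty": 0, "tz": -0.001, "rx": 0, "ry": 0, "rz": 0, "jaw": 0}, {"tx": 0, "ty": 0, "tz": -0.001, "rx": 0, "ry": 0, "rz": 0, "jaw": 0}]}}

```text
time: 4.38
eef_pos: [0.4419, 0.2591, 0.055]
tool_rot: [[-0.97, 0.243, 0.004], [0.243, 0.97, 0.002], [-0.004, 0.003, -1.0]]
ft_force: [-0.8, -1.3, -1.1]
opening: 0.0154
```

Call:
{"fn": "carry_out", "kwargs": {"increments": [{"tx": 0, "ty": 0, "tz": -0.01, "rx": 0, "ry": 0, "rz": 0, "jaw": 0}, {"tx": 0, "ty": 0, "tz": -0.03, "rx": 0, "ry": 0, "rz": 0, "jaw": 0}, {"tx": 0, "ty": 0, "tz": -0.06, "rx": 0, "ry": 0, "rz": 0, "jaw": 0}, {"tx": 0, "ty": 0, "tz": -0.09, "rx": 0, "ry": 0, "rz": 0, "jaw": 0}, {"tx": 0, "ty": 0, "tz": -0.115, "rx": 0, "ry": 0, "rz": 0, "jaw": 0}, {"tx": 0, "ty": 0, "tz": -0.115, "rx": 0, "ry": 0, "rz": 0, "jaw": 0}]}}

```text
time: 4.88
eef_pos: [0.4429, 0.2596, 0.1751]
tool_rot: [[-0.97, 0.243, 0.011], [0.243, 0.97, 0.005], [-0.01, 0.008, -1.0]]
ft_force: [0.3, 0.7, -0.6]
opening: 0.0156
```

Run:
```python
from h import *
go(.4517,.104,.17)
a=cam('scene')
save(a,'s6.png',(300,60,400,160),7)
print(proj(a,ctrl.get_obs()['eef_pos']))
```

```text
t 4.88 p [0.4429 0.2596 0.1751] F [ 0.3  0.7 -0.6] open 0.0156 yaw -0.245
 shift [-0.0462 -0.1489  0.0044] rv [ 0.0076  0.0096 -0.    ] rows 3.7393687202677803
[347.28230645 135.30182062]
```

View pics/s6.png

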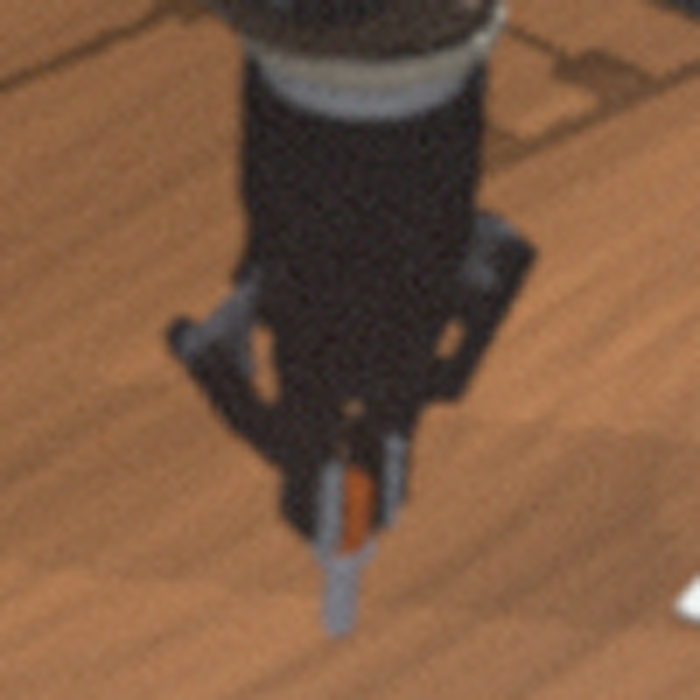

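Call:
{"fn": "carry_out", "kwargs": {"increments": [{"tx": -0.008, "ty": -0.026, "tz": 0.001, "rx": 0.008, "ry": 0.01, "rz": 0, "jaw": 0}, {"tx": -0.018, "ty": -0.058, "tz": 0.003, "rx": 0.008, "ry": 0.01, "rz": 0, "jaw": 0}, {"tx": -0.028, "ty": -0.09, "tz": 0.005, "rx": 0.008, "ry": 0.01, "rz": 0, "jaw": 0}, {"tx": -0.037, "ty": -0.12, "tz": 0.008, "rx": 0.008, "ry": 0.01, "rz": 0, "jaw": 0}, {"tx": -0.043, "ty": -0.14, "tz": 0.01, "rx": 0.008, "ry": 0.01, "rz": 0, "jaw": 0}, {"tx": -0.046, "ty": -0.149, "tz": 0.01, "rx": 0.008, "ry": 0.01, "rz": 0, "jaw": 0}, {"tx": -0.046, "ty": -0.149, "tz": 0.01, "rx": 0.008, "ry": 0.01, "rz": 0, "jaw": 0}, {"tx": -0.046, "ty": -0.149, "tz": 0.01, "rx": 0.008, "ry": 0.01, "rz": 0, "jaw": 0}]}}

```text
time: 5.6
eef_pos: [0.4508, 0.1038, 0.1621]
tool_rot: [[-0.97, 0.244, -0.003], [0.244, 0.97, -0.001], [0.003, -0.002, -1.0]]
ft_force: [-0.5, 0.6, -0.3]
opening: 0.0158
```

```bash
cat > look.py <<'E'
import sys
from h import *
n=sys.argv[1]
a=cam('scene');b=cam('top')
save(a,f's{n}.png',(265,130,345,210),8);save(b,f't{n}.png',(250,220,350,300),7)
o=ctrl.get_obs();p=o['eef_pos']
print(o['time'],p,o['ft_force'].round(1),o['tool_rot'].round(3).tolist())
for dz in(0,-.01,-.044): print(dz,proj(a,p+[0,0,dz]),proj(b,p+[0,0,dz]))
E
python3 look.py 7
```

```text
5.7 [0.45073832 0.104575   0.16222143] [ 0.2 -0.1 -0.2] [[-0.97, 0.242, -0.003], [0.242, 0.97, -0.001], [0.002, -0.002, -1.0]]
0 [303.14747091 171.18568825] [286.24200494 268.89648646]
-0.01 [303.19196124 174.59910973] [286.57410448 268.93376295]
-0.044 [303.33976897 185.9018523 ] [287.66227948 269.0558896 ]
```

View pics/s7.png

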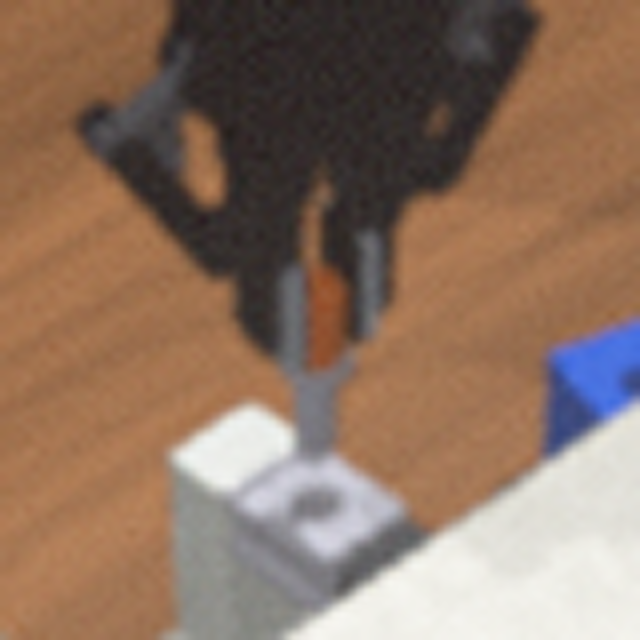

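View pics/t7.png

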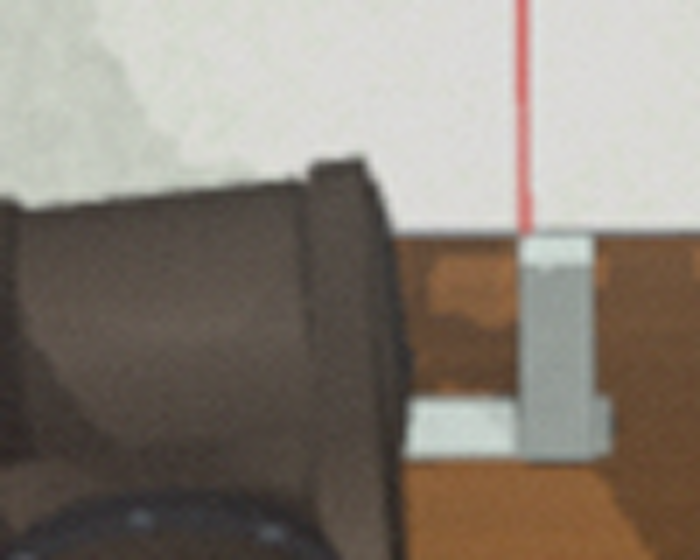

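Call:
{"fn": "carry_out", "kwargs": {"increments": [{"tx": 0, "ty": 0, "tz": 0.005, "rx": -0.002, "ry": -0.003, "rz": 0, "jaw": 0}, {"tx": 0, "ty": 0, "tz": 0.01, "rx": -0.002, "ry": -0.003, "rz": 0, "jaw": 0}, {"tx": 0, "ty": 0, "tz": 0.014, "rx": -0.002, "ry": -0.003, "rz": 0, "jaw": 0}, {"tx": 0, "ty": 0, "tz": 0.014, "rx": -0.002, "ry": -0.003, "rz": 0, "jaw": 0}]}}

```text
time: 6.03
eef_pos: [0.4503, 0.1049, 0.1472]
tool_rot: [[-0.97, 0.241, -0.001], [0.241, 0.97, -0.0], [0.001, -0.0, -1.0]]
ft_force: [-0.7, 0.3, -0.3]
opening: 0.0155
```

```bash
sed -i "s/(265,130,345,210),8/(283,165,328,210),16/" look.py; python3 look.py 8
```

```text
6.1333 [0.45061212 0.10473693 0.14792312] [ 0.2  0.5 -0.4] [[-0.97, 0.241, 0.0], [0.241, 0.97, 0.0], [-0.0, 0.0, -1.0]]
0 [303.22253804 175.99294548] [286.65629763 268.99804598]
-0.01 [303.26628531 179.34788205] [286.98094715 269.03402195]
-0.044 [303.41164008 190.4589021 ] [288.04517693 269.15193956]
```

View pics/s8.png

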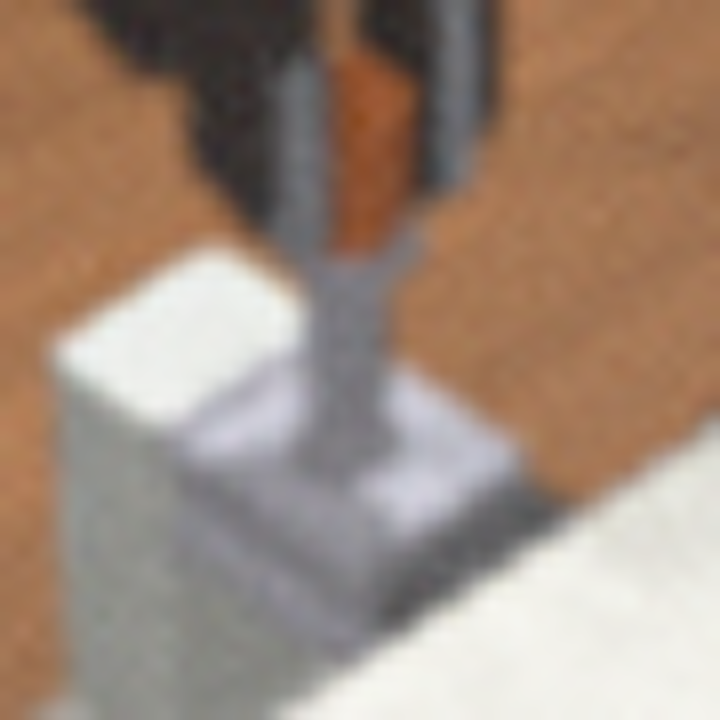

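Call:
{"fn": "carry_out", "kwargs": {"increments": [{"tx": 0, "ty": 0, "tz": 0.003, "rx": 0, "ry": 0, "rz": 0, "jaw": 0}, {"tx": 0, "ty": 0, "tz": 0.006, "rx": 0, "ry": 0, "rz": 0, "jaw": 0}, {"tx": 0, "ty": 0, "tz": 0.008, "rx": 0, "ry": 0, "rz": 0, "jaw": 0}, {"tx": 0, "ty": 0, "tz": 0.008, "rx": 0, "ry": 0, "rz": 0, "jaw": 0}]}}

```text
time: 6.47
eef_pos: [0.4504, 0.1047, 0.1395]
tool_rot: [[-0.97, 0.242, -0.001], [0.242, 0.97, -0.0], [0.001, -0.0, -1.0]]
ft_force: [0.5, -0.9, 0.0]
opening: 0.0154
```

Call:
{"fn": "carry_out", "kwargs": {"increments": [{"tx": 0, "ty": 0, "tz": 0.002, "rx": 0, "ry": 0, "rz": 0, "jaw": 0}, {"tx": 0, "ty": 0, "tz": 0.004, "rx": 0, "ry": 0, "rz": 0, "jaw": 0}, {"tx": 0, "ty": 0, "tz": 0.006, "rx": 0, "ry": 0, "rz": 0, "jaw": 0}, {"tx": 0, "ty": 0, "tz": 0.006, "rx": 0, "ry": 0, "rz": 0, "jaw": 0}]}}

```text
time: 6.8
eef_pos: [0.4503, 0.1047, 0.1331]
tool_rot: [[-0.97, 0.242, -0.001], [0.242, 0.97, -0.0], [0.001, -0.0, -1.0]]
ft_force: [0.4, 0.1, -0.4]
opening: 0.0156
```

Call:
{"fn": "carry_out", "kwargs": {"increments": [{"tx": 0, "ty": 0, "tz": 0.003, "rx": 0, "ry": 0, "rz": 0, "jaw": 0}, {"tx": 0, "ty": 0, "tz": 0.006, "rx": 0, "ry": 0, "rz": 0, "jaw": 0}, {"tx": 0, "ty": 0, "tz": 0.01, "rx": 0, "ry": 0, "rz": 0, "jaw": 0}, {"tx": 0, "ty": 0, "tz": 0.01, "rx": 0, "ry": 0, "rz": 0, "jaw": 0}]}}

```text
time: 7.13
eef_pos: [0.45, 0.1046, 0.1224]
tool_rot: [[-0.97, 0.242, -0.002], [0.242, 0.97, -0.0], [0.002, -0.001, -1.0]]
ft_force: [-0.1, -0.3, -0.3]
opening: 0.0156
```

```bash
python3 look.py 9
```

```text
7.2333 [0.45019239 0.10464482 0.12291339] [-0.3 -0.3 -0.6] [[-0.97, 0.242, -0.002], [0.242, 0.97, -0.0], [0.002, -0.0, -1.0]]
0 [303.17161895 184.24014345] [287.49466469 269.23856526]
-0.01 [303.21517961 187.49610508] [287.80577683 269.27182358]
-0.044 [303.35993712 198.28257164] [288.82638543 269.38091445]
```

View pics/s9.png

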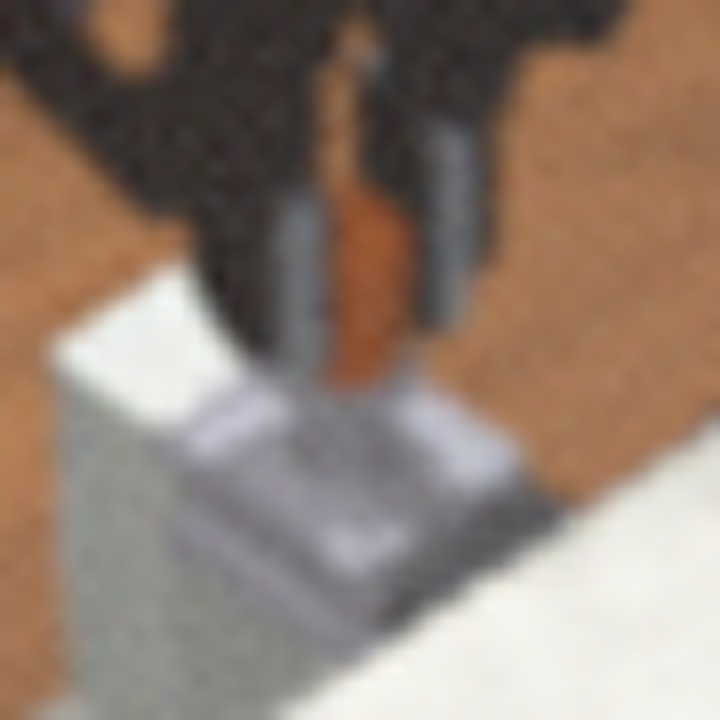

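The pin is going down the hole freely: the knob's bottom edge is at about (350,385) in the crop, just above the fork. I'll keep pushing until it makes contact.

Call:
{"fn": "carry_out", "kwargs": {"increments": [{"tx": 0, "ty": 0, "tz": 0.003, "rx": 0, "ry": 0.002, "rz": 0, "jaw": 0}, {"tx": 0, "ty": 0, "tz": 0.006, "rx": 0, "ry": 0.002, "rz": 0, "jaw": 0}, {"tx": 0, "ty": 0, "tz": 0.009, "rx": 0, "ry": 0.002, "rz": 0, "jaw": 0}, {"tx": 0, "ty": 0, "tz": 0.01, "rx": 0, "ry": 0.002, "rz": 0, "jaw": 0}]}}

```text
time: 7.57
eef_pos: [0.45, 0.1046, 0.1124]
tool_rot: [[-0.97, 0.242, -0.004], [0.242, 0.97, 0.0], [0.004, -0.001, -1.0]]
ft_force: [0.1, -1.0, 0.0]
opening: 0.0159
```

Call:
{"fn": "carry_out", "kwargs": {"increments": [{"tx": 0, "ty": 0, "tz": 0.001, "rx": 0, "ry": -0.004, "rz": 0, "jaw": 0}, {"tx": 0, "ty": 0, "tz": 0.002, "rx": 0, "ry": -0.004, "rz": 0, "jaw": 0}, {"tx": 0, "ty": 0, "tz": 0.003, "rx": 0, "ry": -0.004, "rz": 0, "jaw": 0}, {"tx": 0, "ty": 0, "tz": 0.004, "rx": 0, "ry": -0.004, "rz": 0, "jaw": 0}]}}

```text
time: 7.9
eef_pos: [0.4501, 0.1046, 0.1087]
tool_rot: [[-0.97, 0.242, 0.0], [0.242, 0.97, -0.001], [-0.0, -0.001, -1.0]]
ft_force: [-5.4, -0.9, 23.9]
opening: 0.0157
```

Call:
{"fn": "carry_out", "kwargs": {"increments": [{"tx": 0, "ty": 0, "tz": -0.001, "rx": 0, "ry": 0, "rz": 0, "jaw": 0.4}, {"tx": 0, "ty": 0, "tz": -0.002, "rx": 0, "ry": 0, "rz": 0, "jaw": 0.6}, {"tx": 0, "ty": 0, "tz": -0.002, "rx": 0, "ry": 0, "rz": 0, "jaw": 0.6}, {"tx": 0, "ty": 0, "tz": -0.002, "rx": 0, "ry": 0, "rz": 0, "jaw": 0.6}, {"tx": 0, "ty": 0, "tz": -0.02, "rx": 0, "ry": 0, "rz": 0, "jaw": 0.6}, {"tx": 0, "ty": 0, "tz": -0.055, "rx": 0, "ry": 0, "rz": 0, "jaw": 0.6}, {"tx": 0, "ty": 0, "tz": -0.09, "rx": 0, "ry": 0, "rz": 0, "jaw": 0.6}, {"tx": 0, "ty": 0, "tz": -0.11, "rx": 0, "ry": 0, "rz": 0, "jaw": 0.6}, {"tx": 0, "ty": 0, "tz": -0.11, "rx": 0, "ry": 0, "rz": 0, "jaw": 0.6}]}}

```text
time: 8.65
eef_pos: [0.4515, 0.1049, 0.2225]
tool_rot: [[-0.97, 0.242, 0.007], [0.242, 0.97, -0.0], [-0.007, 0.002, -1.0]]
ft_force: [-0.3, 0.6, 0.2]
opening: 0.0509
```

```bash
python3 look.py 10
python3 - <<'E'
from h import *
go(.563,-.15,.22,-.02)
E
```

```text
8.75 [0.45007607 0.10471588 0.21899279] [-0.2 -0.2  0.5] [[-0.97, 0.242, 0.001], [0.242, 0.97, -0.001], [-0.002, -0.0, -1.0]]
0 [302.71400799 150.82793726] [284.19339215 268.93510863]
-0.01 [302.76233359 154.48755016] [284.56056922 268.97394247]
-0.044 [302.92281771 166.59733808] [285.76145732 269.10093343]
t 8.75 p [0.4501 0.1047 0.219 ] F [-0.2 -0.2  0.5] open 0.0514 yaw -0.244
 shift [-0.1711 -0.2199 -0.0007] rv [-0.0003  0.0015 -0.224 ] rows 6.681702777904547
```

View pics/s10.png

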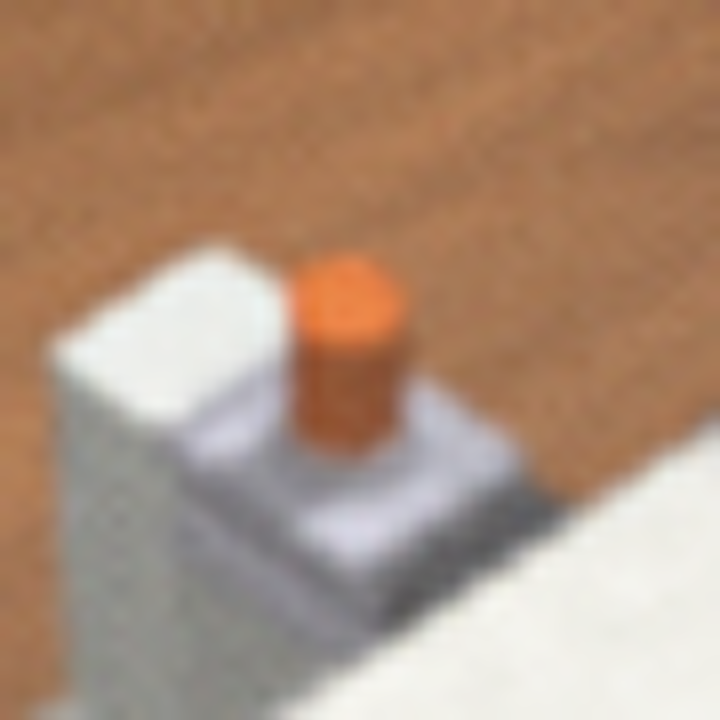

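Pin seated: the collar lies flat on the fork, and the knob top is 9.2 px above the hole's centre, where 28 mm predicts 9.1. Next, the upstand.

Call:
{"fn": "carry_out", "kwargs": {"increments": [{"tx": -0.02, "ty": -0.026, "tz": -0.001, "rx": 0, "ry": 0.001, "rz": -0.04, "jaw": 0.6}, {"tx": -0.044, "ty": -0.058, "tz": -0.001, "rx": 0, "ry": 0.001, "rz": -0.08, "jaw": 0.5}, {"tx": -0.068, "ty": -0.09, "tz": -0.001, "rx": 0, "ry": 0.001, "rz": -0.12, "jaw": 0.5}, {"tx": -0.092, "ty": -0.122, "tz": -0.001, "rx": 0, "ry": 0.001, "rz": -0.16, "jaw": 0.5}, {"tx": -0.116, "ty": -0.154, "tz": -0.001, "rx": 0, "ry": 0.001, "rz": -0.2, "jaw": 0.5}, {"tx": -0.14, "ty": -0.186, "tz": -0.001, "rx": 0, "ry": 0.001, "rz": -0.224, "jaw": 0.5}, {"tx": -0.16, "ty": -0.212, "tz": -0.001, "rx": 0, "ry": 0.001, "rz": -0.224, "jaw": 0.5}, {"tx": -0.173, "ty": -0.23, "tz": -0.001, "rx": 0, "ry": 0.001, "rz": -0.224, "jaw": 0.5}, {"tx": -0.173, "ty": -0.23, "tz": -0.001, "rx": 0, "ry": 0.001, "rz": -0.224, "jaw": 0.5}, {"tx": -0.173, "ty": -0.23, "tz": -0.001, "rx": 0, "ry": 0.001, "rz": -0.224, "jaw": 0.5}]}}

```text
time: 9.58
eef_pos: [0.5618, -0.161, 0.2182]
tool_rot: [[-1.0, 0.022, -0.003], [0.022, 1.0, 0.001], [0.003, 0.001, -1.0]]
ft_force: [0.2, -0.1, -0.3]
opening: 0.0431
```

```bash
python3 - <<'E'
from h import *
go(.562,-.16,.16,-.02)
a=cam('scene');b=cam('top')
save(a,'s11.png',(200,130,360,290),4.5);save(b,'t11.png',(300,170,420,260),6)
p=ctrl.get_obs()['eef_pos'];print(proj(a,p),proj(b,p))
E
```

```text
t 9.58 p [ 0.5618 -0.161   0.2182] F [ 0.2 -0.1 -0.3] open 0.0431 yaw -0.0219
 shift [-0.0003  0.0009  0.0582] rv [ 0.0009 -0.0025 -0.0019] rows 1.3948876324202242
[242.22839113 244.56311456] [386.50193471 222.24555543]
```

View pics/s11.png

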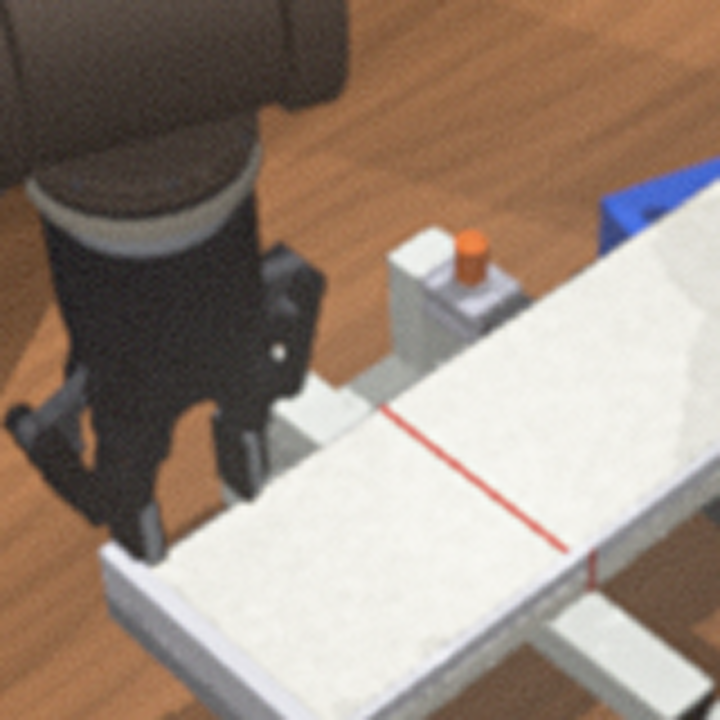

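View pics/t11.png

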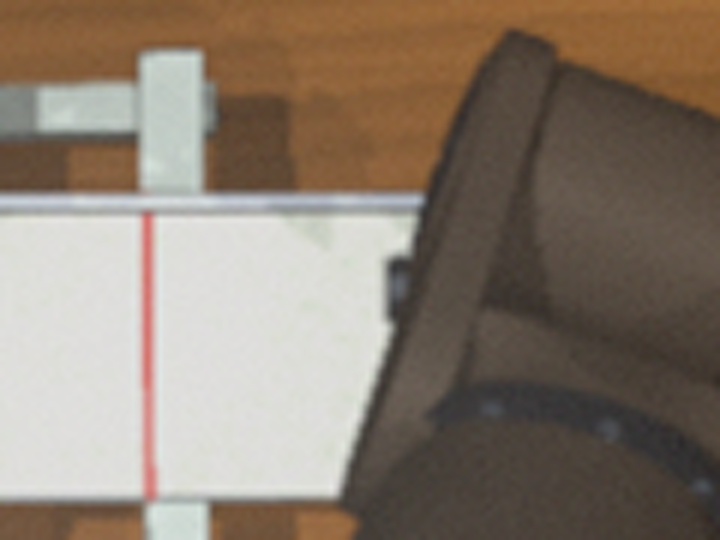

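Call:
{"fn": "carry_out", "kwargs": {"increments": [{"tx": 0, "ty": 0.001, "tz": 0.025, "rx": 0.001, "ry": -0.003, "rz": 0, "jaw": 0.5}, {"tx": 0, "ty": 0.001, "tz": 0.055, "rx": 0.001, "ry": -0.003, "rz": 0, "jaw": 0.5}, {"tx": 0, "ty": 0.001, "tz": 0.08, "rx": 0.001, "ry": -0.003, "rz": 0, "jaw": 0.5}, {"tx": 0, "ty": 0.001, "tz": 0.093, "rx": 0.001, "ry": -0.003, "rz": 0, "jaw": 0.5}, {"tx": 0, "ty": 0.001, "tz": 0.094, "rx": 0.001, "ry": -0.003, "rz": 0, "jaw": 0.5}, {"tx": 0, "ty": 0.001, "tz": 0.094, "rx": 0.001, "ry": -0.003, "rz": 0, "jaw": 0.5}]}}

```text
time: 10.18
eef_pos: [0.5613, -0.1573, 0.1248]
tool_rot: [[-1.0, 0.019, 0.0], [0.019, 1.0, 0.0], [-0.0, 0.0, -1.0]]
ft_force: [0.6, 0.1, 1.6]
opening: 0.0426
```

```bash
python3 - <<'E'
from h import *
go(.562,-.16,.122,-.02)
a=cam('scene')
save(a,'s12.png',(200,180,320,280),6.5)
E
```

```text
t 10.18 p [ 0.5613 -0.1573  0.1248] F [0.6 0.1 1.6] open 0.0426 yaw -0.0187
 shift [-0.0008 -0.0026  0.0028] rv [0.0002 0.     0.0013] rows 0.09412855748206064
```

View pics/s12.png

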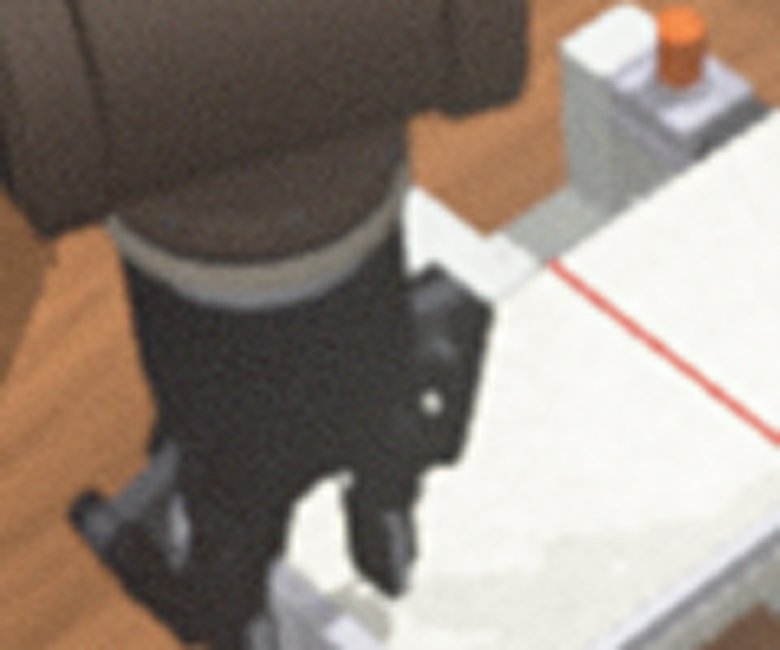

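Call:
{"fn": "carry_out", "kwargs": {"increments": [{"tx": 0, "ty": -0.002, "tz": 0.001, "rx": 0, "ry": 0, "rz": 0, "jaw": 0.3}, {"tx": 0, "ty": -0.003, "tz": 0.001, "rx": 0, "ry": 0, "rz": 0, "jaw": 0.2}, {"tx": 0, "ty": -0.003, "tz": 0.001, "rx": 0, "ry": 0, "rz": 0, "jaw": 0.15}, {"tx": 0, "ty": -0.003, "tz": 0.001, "rx": 0, "ry": 0, "rz": 0, "jaw": 0.1}, {"tx": 0, "ty": -0.003, "tz": 0.001, "rx": 0, "ry": 0, "rz": 0, "jaw": 0}, {"tx": 0, "ty": -0.003, "tz": 0.001, "rx": 0, "ry": 0, "rz": 0, "jaw": 0}]}}

```text
time: 10.73
eef_pos: [0.5619, -0.1609, 0.1253]
tool_rot: [[-1.0, 0.019, 0.003], [0.019, 1.0, -0.001], [-0.003, -0.001, -1.0]]
ft_force: [-0.3, -1.2, 4.9]
opening: 0.0087
```

```bash
python3 - <<'E'
from h import *
go(.562,-.04,.122,-.02)
a=cam('scene');b=cam('top')
save(a,'s13.png',(200,150,360,290),4.5);save(b,'t13.png',(230,170,410,290),4.4)
E
```

```text
t 10.73 p [ 0.5619 -0.1609  0.1253] F [-0.3 -1.2  4.9] open 0.0087 yaw -0.0192
 shift [0.0023 0.1209 0.0032] rv [-0.0008  0.0028  0.0008] rows 2.8999733850235385
```

View pics/s13.png

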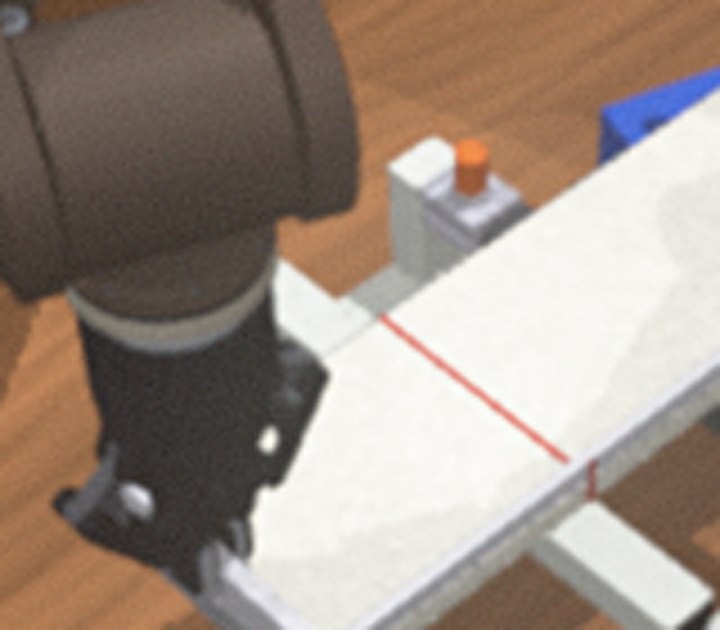

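View pics/t13.png

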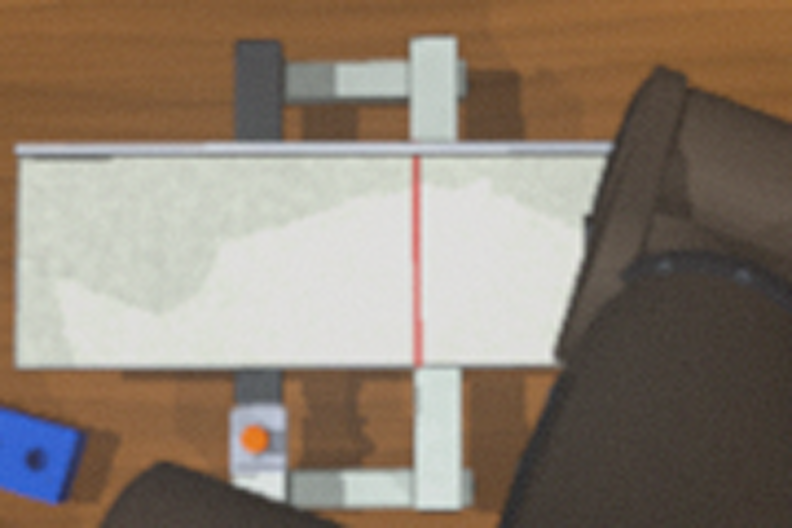

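Call:
{"fn": "carry_out", "kwargs": {"increments": [{"tx": 0, "ty": 0.005, "tz": 0.0005, "rx": 0, "ry": 0, "rz": 0, "jaw": 0}, {"tx": 0, "ty": 0.014, "tz": 0.0005, "rx": 0, "ry": 0, "rz": 0, "jaw": 0}, {"tx": 0, "ty": 0.026, "tz": 0.0005, "rx": 0, "ry": 0, "rz": 0, "jaw": 0}, {"tx": 0, "ty": 0.038, "tz": 0.0005, "rx": 0, "ry": 0, "rz": 0, "jaw": 0}, {"tx": 0, "ty": 0.05, "tz": 0.0005, "rx": 0, "ry": 0, "rz": 0, "jaw": 0}, {"tx": 0, "ty": 0.062, "tz": 0.0005, "rx": 0, "ry": 0, "rz": 0, "jaw": 0}, {"tx": 0, "ty": 0.072, "tz": 0.0005, "rx": 0, "ry": 0, "rz": 0, "jaw": 0}, {"tx": 0, "ty": 0.08, "tz": 0.0005, "rx": 0, "ry": 0, "rz": 0, "jaw": 0}, {"tx": 0, "ty": 0.08, "tz": 0.0005, "rx": 0, "ry": 0, "rz": 0, "jaw": 0}]}}

```text
time: 11.58
eef_pos: [0.5644, -0.0808, 0.1257]
tool_rot: [[-1.0, 0.018, 0.005], [0.018, 1.0, -0.002], [-0.005, -0.002, -1.0]]
ft_force: [2.1, 2.2, 11.9]
opening: 0.0087
```

```bash
python3 - <<'E'
from h import *
go(.562,-.04,.122,-.02)
a=cam('scene');b=cam('top')
save(a,'s14.png',(210,130,400,290),4);save(b,'t14.png',(210,170,390,290),4.4)
E
```

```text
t 11.58 p [ 0.5644 -0.0808  0.1257] F [ 2.1  2.2 11.9] open 0.0087 yaw -0.0181
 shift [0.0032 0.0407 0.0036] rv [-0.0023  0.0055  0.0019] rows 0.983005084682972
```

View pics/s14.png

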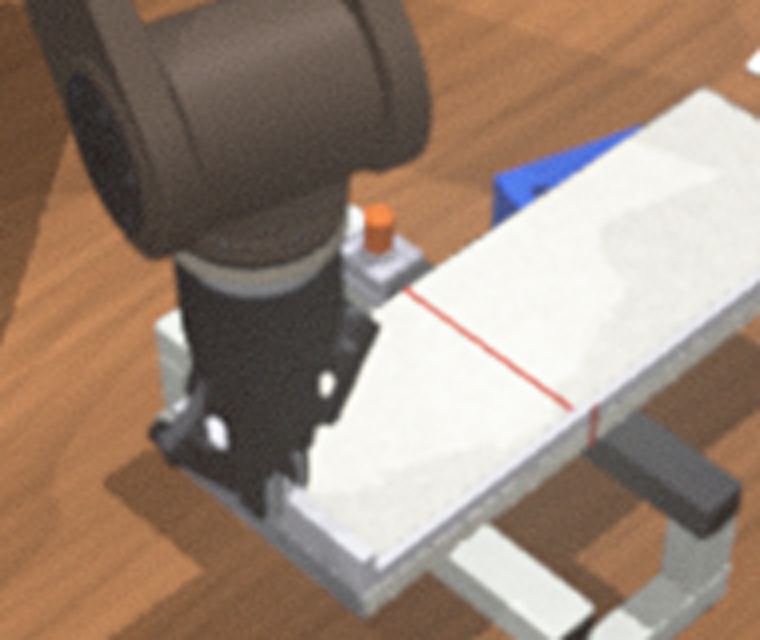

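View pics/t14.png

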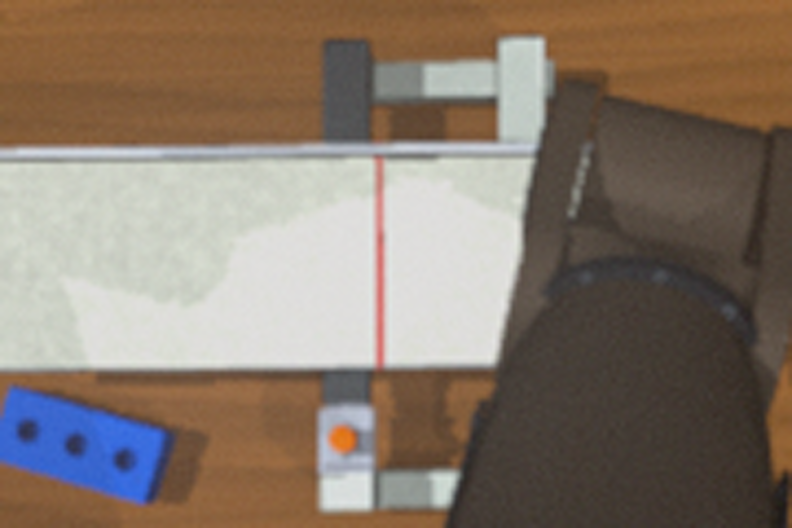

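```bash
cat > rem.py <<'E'
from h import *
T=lambda u,v,x0,y0,s:(x0+(u+.5)/s-.5,y0+(v+.5)/s-.5)
def run(b,a,tl,te,sl,se):
    # tl: line pts top cam z=.116 ; te: edge pts z=.1
    L=[atz(b,*p,.116) for p in tl];E=[atz(b,*p,.1) for p in te]
    print('top line',[x.round(4)[:2].tolist() for x in L],'edge',[x.round(4)[:2].tolist() for x in E])
    m=np.polyfit([e[0] for e in E],[e[1] for e in E],1)
    print(' rem top',[round(float(np.polyval(m,l[0])-l[1]),4) for l in L],'edge slope',m[0])
    L=[atz(a,*p,z) for p,z in sl];E=[atz(a,*p,.1) for p in se]
    print('scene line',[x.round(4)[:2].tolist() for x in L],'edge',[x.round(4)[:2].tolist() for x in E])
    m2=-.0200*-1 if 0 else np.tan(-.0203)*-1
    # edge dir along stand x: (cos, sin(yaw)) -> slope tan(yaw)
    s=np.tan(-.0203); e=np.mean(E,axis=0)
    print(' rem scene',[round(float(e[1]+s*(l[0]-e[0])-l[1]),4) for l in L])
E
python3 - <<'E'
from rem import *
a=cam('scene');b=cam('top')
t=lambda u,v:T(u,v,210,170,4.4);s=lambda u,v:T(u,v,210,130,4)
run(b,a,[t(380,157),t(380.5,366)],[t(325,42),t(325,140),t(321.5,398)],[(s(594,440),.1),(s(407,290),.116),(s(571,408),.116)],[s(738,487),s(634,413)])
E
```

```text
top line [[0.6288, 0.0776], [0.4952, 0.0803]] edge [[0.7083, 0.1129], [0.6436, 0.1141], [0.4766, 0.1197]]
 rem top [0.0374, 0.0387] edge slope -0.029946367550179695
scene line [[0.6375, 0.0818], [0.4992, 0.0814], [0.6227, 0.0788]] edge [[0.7124, 0.1097], [0.64, 0.1114]]
 rem scene [0.0296, 0.0328, 0.0329]
```

Call:
{"fn": "carry_out", "kwargs": {"increments": [{"tx": 0, "ty": 0.004, "tz": 0, "rx": 0, "ry": 0, "rz": 0, "jaw": 0}, {"tx": 0, "ty": 0.011, "tz": 0, "rx": 0, "ry": 0, "rz": 0, "jaw": 0}, {"tx": 0, "ty": 0.02, "tz": 0, "rx": 0, "ry": 0, "rz": 0, "jaw": 0}, {"tx": 0, "ty": 0.028, "tz": 0, "rx": 0, "ry": 0, "rz": 0, "jaw": 0}, {"tx": 0, "ty": 0.032, "tz": 0, "rx": 0, "ry": 0, "rz": 0, "jaw": 0}, {"tx": 0, "ty": 0.032, "tz": 0, "rx": 0, "ry": 0, "rz": 0, "jaw": 0}, {"tx": 0, "ty": 0.032, "tz": 0, "rx": 0, "ry": 0, "rz": 0, "jaw": 0}]}}

```text
time: 12.37
eef_pos: [0.5651, -0.0484, 0.1257]
tool_rot: [[-1.0, 0.019, 0.006], [0.019, 1.0, -0.001], [-0.006, -0.001, -1.0]]
ft_force: [0.8, 3.7, 3.8]
opening: 0.0088
```

```bash
python3 - <<'E'
from h import *
go(.562,-.04,.122,-.02)
a=cam('scene');b=cam('top')
# average several frames against noise
A=a['color'].astype(float);B=b['color'].astype(float)
for i in range(3): A+=cam('scene')['color'];B+=cam('top')['color']
a['color']=(A/4).astype('uint8');b['color']=(B/4).astype('uint8')
save(a,'s15.png',(335,205,405,265),11);save(b,'t15a.png',(265,170,345,270),6);save(a,'s15b.png',(280,160,380,250),7)
go(.562,-.04,.122,-.02)
E
```

```text
t 12.37 p [ 0.5651 -0.0484  0.1257] F [0.8 3.7 3.8] open 0.0088 yaw -0.0185
 shift [0.0033 0.0084 0.0037] rv [-0.0007  0.0056  0.0015] rows 0.23319324808377312
t 12.77 p [ 0.5651 -0.0484  0.1257] F [1.7 4.6 4.8] open 0.0089 yaw -0.0189
 shift [0.0033 0.0084 0.0037] rv [-0.0005  0.0057  0.0011] rows 0.23335906675950305
```

View pics/s15.png

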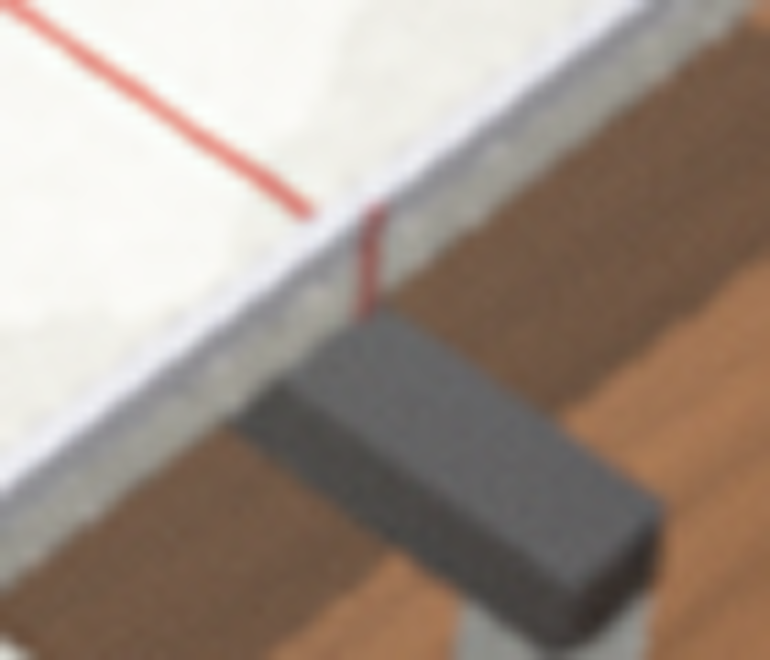

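View pics/t15a.png

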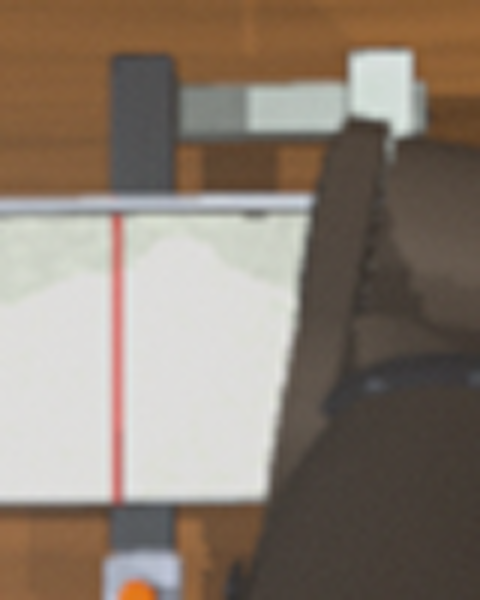

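View pics/s15b.png

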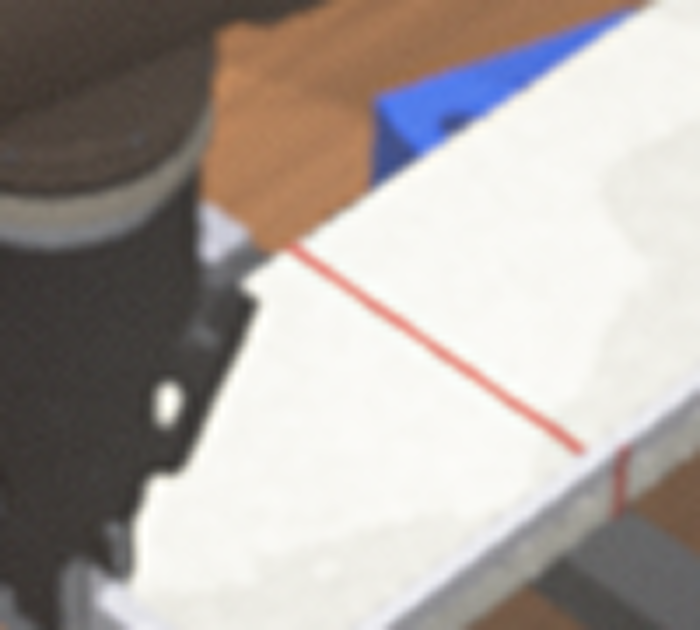

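Call:
{"fn": "carry_out", "kwargs": {"increments": [{"tx": 0, "ty": 0.002, "tz": 0, "rx": 0, "ry": 0, "rz": 0, "jaw": 0}, {"tx": 0, "ty": 0.004, "tz": 0, "rx": 0, "ry": 0, "rz": 0, "jaw": 0}, {"tx": 0, "ty": 0.005, "tz": 0, "rx": 0, "ry": 0, "rz": 0, "jaw": 0}, {"tx": 0, "ty": 0.005, "tz": 0, "rx": 0, "ry": 0, "rz": 0, "jaw": 0}]}}

```text
time: 13.1
eef_pos: [0.5653, -0.0442, 0.1258]
tool_rot: [[-1.0, 0.019, 0.006], [0.019, 1.0, -0.002], [-0.006, -0.002, -1.0]]
ft_force: [0.4, -4.7, 3.5]
opening: 0.0085
```

```bash
cat > look2.py <<'E'
import sys
from h import *
n=sys.argv[1]
a=cam('scene');b=cam('top')
A=a['color'].astype(float);B=b['color'].astype(float)
for i in range(5): A+=cam('scene')['color'];B+=cam('top')['color']
a['color']=(A/6).astype('uint8');b['color']=(B/6).astype('uint8')
save(a,f's{n}.png',(345,205,385,245),16);save(b,f't{n}.png',(265,170,325,270),6)
cv2.imwrite('pics/_a.png',a['color'][:,:,::-1]);cv2.imwrite('pics/_b.png',b['color'][:,:,::-1])
go(.562,-.04,.122,-.02)
E
python3 look2.py 16
```

```text
t 13.7 p [ 0.5653 -0.0443  0.1257] F [-0.1 -5.8  2.6] open 0.0085 yaw -0.0188
 shift [0.0034 0.0042 0.0037] rv [-0.0015  0.0058  0.0012] rows 0.15633542688623012
```

View pics/s16.png

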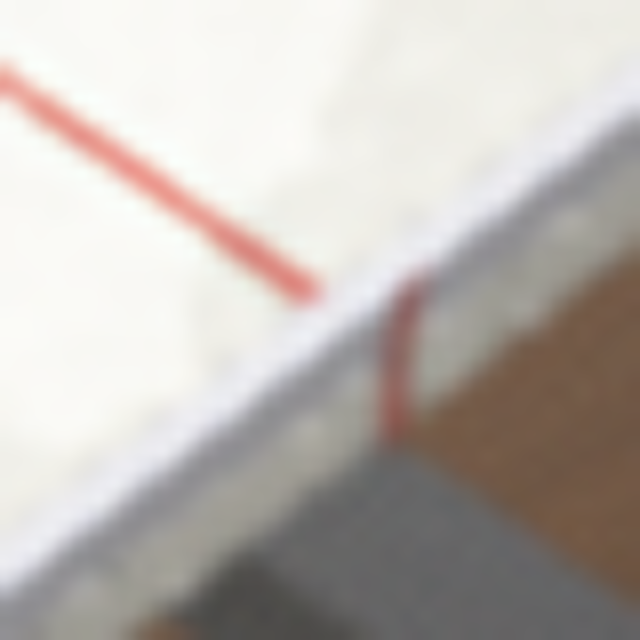

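View pics/t16.png

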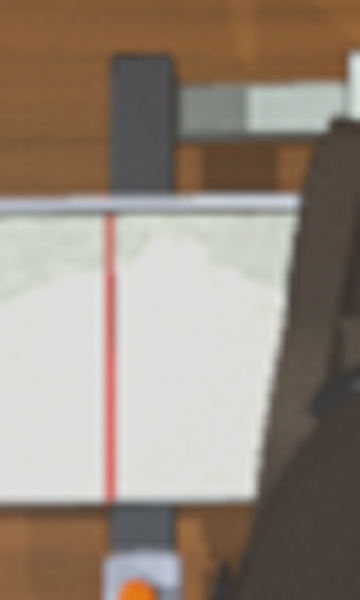

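```bash
cat > sub.py <<'E'
from h import *
a=cam('scene');b=cam('top')
A=cv2.imread('pics/_a.png').astype(float);B=cv2.imread('pics/_b.png').astype(float)
# top cam: red line per row
L=[];E=[];W=[]
for r in range(208,252):
    row=B[r,270:300]; w=row[:,1]*-1+row[:,2]; w=np.clip(w-w.mean()-5,0,None); u=270+(w*np.arange(30)).sum()/w.sum(); L.append((u,r))
for r in list(range(182,199))+list(range(256,260)):
    g=np.abs(np.gradient(cv2.GaussianBlur(B[r:r+1],(1,1),0)[0,:,2])) # red channel wood->dark
    seg=g[278:290]; seg=np.where(seg>seg.max()*.3,seg,0); E.append((278+(seg*np.arange(12)).sum()/seg.sum(),r))
LW=np.array([atz(b,u,v,.116)[:2] for u,v in L]);EW=np.array([atz(b,u,v,.1)[:2] for u,v in E])
pl=np.polyfit(LW[:,0],LW[:,1],1);pe=np.polyfit(EW[:,0],EW[:,1],1)
print('line slope',pl[0],'edge slope',pe[0],'res',np.std(np.polyval(pl,LW[:,0])-LW[:,1]),np.std(np.polyval(pe,EW[:,0])-EW[:,1]))
for x in(.495,.565,.635): print(x,'rem mm',1e3*(np.polyval(pe,x)-np.polyval(pl,x)))
print(np.round(E,2).tolist())
# scene: board bottom edge, bearer edge projections of model for current estimate
E
python3 sub.py
```

```text
line slope -0.015338132695280593 edge slope -0.026280189512562037 res 7.259600960337968e-05 0.0002115856871402566
0.495 rem mm 3.029437235690935
0.565 rem mm 2.263493258481228
0.635 rem mm 1.4975492812715347
[[282.88, 182.0], [282.94, 183.0], [282.9, 184.0], [282.91, 185.0], [282.93, 186.0], [282.89, 187.0], [282.92, 188.0], [282.91, 189.0], [282.92, 190.0], [282.93, 191.0], [282.89, 192.0], [282.81, 193.0], [282.9, 194.0], [282.89, 195.0], [282.9, 196.0], [282.93, 197.0], [282.9, 198.0], [282.18, 256.0], [282.48, 257.0], [282.49, 258.0], [282.52, 259.0]]
```

```bash
cat > sub2.py <<'E'
from h import *
a=cam('scene')
A=cv2.imread('pics/_a.png').astype(float)
# bearer outer edge: saturation-like R-B transition (wood brown high, grey low)
D=A[:,:,2]-A[:,:,0]
pts=[]
for u in range(374,392):
    col=D[:,u]
    # approx v at edge
    v0=205+ (455+ .71*((u-345)*16-430))/16
    lo=int(v0)-4;seg=col[lo:lo+9]; g=np.clip(-np.diff(seg),0,None); 
    if g.max()<8: continue
    g[g<.25*g.max()]=0
    pts.append((u,lo+.5+(g*np.arange(8)).sum()/g.sum()))
pts=np.array(pts);pe=np.polyfit(pts[:,0],pts[:,1],1);r=pts[:,1]-np.polyval(pe,pts[:,0])
k=abs(r)<.4;pe=np.polyfit(pts[k,0],pts[k,1],1);print('edge',pe,k.sum(),np.std(r[k]))
# board lower edge to the right (light grey->brown shadow)
q=[]
for u in range(374,398):
    v0=205+(410-.75*((u-345)*16-420))/16
    lo=int(v0)-4;seg=D[lo:lo+9,u];g=np.clip(np.diff(seg),0,None)
    g[g<.25*g.max()]=0
    q.append((u,lo+.5+(g*np.arange(8)).sum()/g.sum()))
q=np.array(q);pb=np.polyfit(q[:,0],q[:,1],1);r=q[:,1]-np.polyval(pb,q[:,0]);k=abs(r)<.5;pb=np.polyfit(q[k,0],q[k,1],1);print('board',pb,k.sum(),np.std(r[k]))
uc=(pb[1]-pe[1])/(pe[0]-pb[0]);print('corner',uc,np.polyval(pe,uc))
# red stripe on side face rows
s=[]
for v in range(224,232):
    row=A[v,362:380];w=row[:,2]-row[:,1]; base=np.median(w[:5]); 
    w=np.clip(w-base-8,0,None); 
    # restrict near peak
    p=np.argmax(w[:12]);m=np.zeros_like(w);m[max(0,p-2):p+3]=1;w=w*m
    s.append((362+(w*np.arange(18)).sum()/max(w.sum(),1e-9),v)); print(v,s[-1][0].round(2),w.max())
s=np.array(s)[:6]
ps=np.polyfit(s[:,1],s[:,0],1)
# intersect with board line
v=228.
for _ in range(20): u=np.polyval(ps,v);v=np.polyval(pb,u)
print('line bottom',u,v)
P=atz(a,u,v,.1);Q=atz(a,uc,np.polyval(pe,uc),.1);print(P,Q,(Q-P)*1e3)
# scale check: true edge fit direction
E1=atz(a,376,np.polyval(pe,376),.1);E2=atz(a,390,np.polyval(pe,390),.1);print('edge slope',(E2-E1)[1]/(E2-E1)[0],E1,E2)
E
python3 sub2.py
```

```text
edge [  0.72345095 -35.41338436] 18 0.14000713886965926
board [ -0.78101205 520.11183937] 24 0.1554796772495277
corner 369.25150154918117 231.72196612493696
224 369.95 27.0
225 369.74 28.0
226 369.43 24.0
227 369.34 25.0
228 369.27 29.0
229 369.19 34.0
230 369.32 38.0
231 369.51 35.0
line bottom 368.61785371272356 232.21685272247822
[0.63948875 0.11364188 0.1       ] [0.63951989 0.11569738 0.1       ] [0.03114233 2.05549848 0.        ]
edge slope -0.03402947903594593 [0.65892617 0.11503175 0.1       ] [0.69823188 0.1136942  0.1       ]
```

Call:
{"fn": "carry_out", "kwargs": {"increments": [{"tx": 0, "ty": 0.0015, "tz": 0, "rx": 0, "ry": 0, "rz": 0.002, "jaw": 0}, {"tx": 0, "ty": 0.0027, "tz": 0.0002, "rx": 0, "ry": 0, "rz": 0.005, "jaw": 0}, {"tx": 0, "ty": 0.0027, "tz": 0.0002, "rx": 0, "ry": 0, "rz": 0.005, "jaw": 0}, {"tx": 0, "ty": 0.0027, "tz": 0.0002, "rx": 0, "ry": 0, "rz": 0.005, "jaw": 0}]}}

```text
time: 14.18
eef_pos: [0.5653, -0.0426, 0.1257]
tool_rot: [[-1.0, 0.023, 0.006], [0.023, 1.0, -0.003], [-0.006, -0.003, -1.0]]
ft_force: [-1.4, -7.4, 5.0]
opening: 0.0086
```

```bash
python3 look2.py 17; sed -i 's/list(range(256,260))/list(range(257,260))/' sub.py; python3 sub.py|head -4;python3 sub2.py
```

```text
t 14.78 p [ 0.5653 -0.0426  0.1257] F [-1.2 -6.6  5.2] open 0.0085 yaw -0.0235
 shift [0.0034 0.0026 0.0037] rv [-0.0029  0.0059 -0.0035] rows 0.13474946497642595
line slope -0.01924695647880678 edge slope -0.024863897287508093 res 1.8805951922406593e-05 0.00011947435756653472
0.495 rem mm 0.12673509562587115
0.565 rem mm -0.2664507609832223
0.635 rem mm -0.6596366175923019
edge [  0.72371233 -35.50853198] 18 0.14950591284397832
board [ -0.78701643 522.49970885] 24 0.16114065928631255
corner 369.3636185759199 231.80447401409637
224 370.25 29.0
225 370.11 36.0
226 370.09 38.0
227 370.03 34.0
228 369.96 29.0
229 369.9 30.0
230 370.12 35.0
231 370.3 31.0
line bottom 369.73697452625294 231.5106367485925
[0.63986177 0.11690075 0.1       ] [0.63984746 0.1156831  0.1       ] [-0.01430795 -1.21765239  0.        ]
edge slope -0.03422285685216753 [0.65893195 0.11502485 0.1       ] [0.69824377 0.11367948 0.1       ]
```

View pics/s17.png

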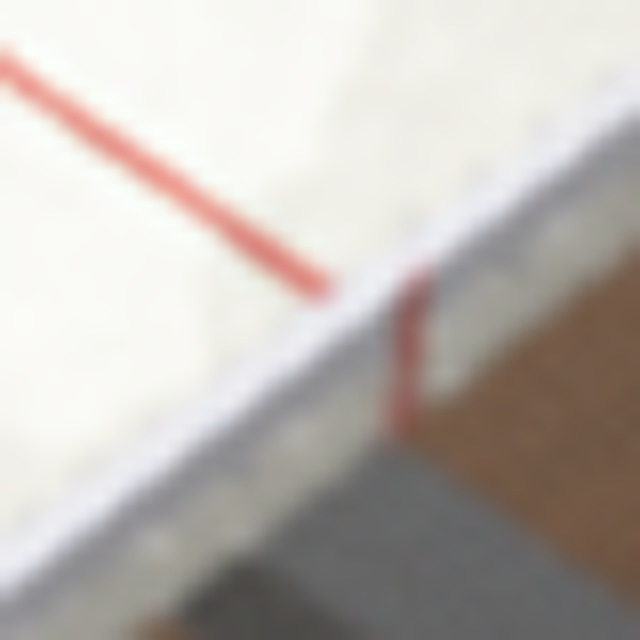

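View pics/_a.png

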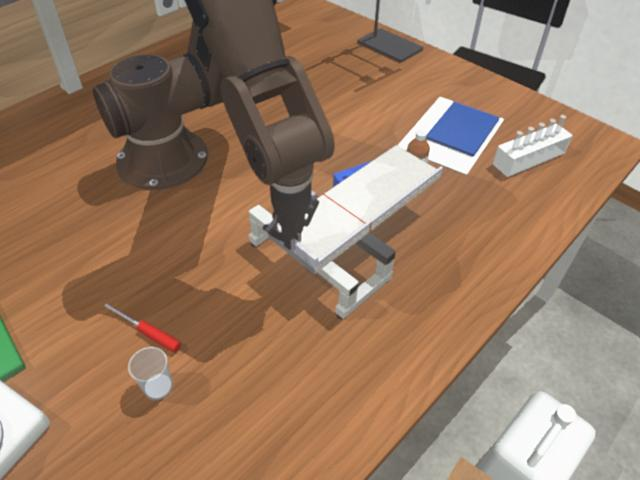

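```bash
cat > sub3.py <<'E'
from h import *
b=cam('top');B=cv2.imread('pics/_b.png').astype(float)
def edges(u0,u1,rows,z=.1,ch=2):
    o=[]
    for r in rows:
        g=np.abs(np.diff(B[r,u0:u1,ch]));g[g<.3*g.max()]=0;o.append((u0+.5+(g*np.arange(len(g))).sum()/g.sum(),r))
    o=np.array(o);print(u0,rows[0],o[:,0].round(2).tolist()); return np.array([atz(b,u,v,z)[:2] for u,v in o])
def sl(A,Bq): a=A.mean(0);c=Bq.mean(0);return (a[1]-c[1])/(a[0]-c[0]),a.round(4).tolist(),c.round(4).tolist()
print('outer',sl(edges(278,288,range(182,199)),edges(278,287,range(257,260))))
print('inner',sl(edges(289,299,range(186,199)),edges(289,299,range(257,260))))
print('board near edge',[atz(b,*p,.116) for p in ()])
# board long edges slope: rows at near long edge (z .116), white->wood
o=[]
for u in range(180,280,4):
    if 280<u<300: continue
    g=np.abs(np.diff(B[245:262,u,0]));g[g<.3*g.max()]=0;o.append((u,245.5+(g*np.arange(len(g))).sum()/g.sum()))
W=np.array([atz(b,u,v,.116)[:2] for u,v in o]);p=np.polyfit(W[:,1],W[:,0],1);print('long edge yaw',-p[0],np.std(np.polyval(p,W[:,1])-W[:,0]))
E
python3 sub3.py
```

```text
278 182 [282.96, 282.67, 282.73, 282.75, 282.73, 282.74, 282.72, 282.98, 282.7, 282.74, 282.92, 282.67, 282.93, 282.78, 282.72, 282.78, 282.67]
278 257 [282.48, 282.5, 282.52]
outer (np.float64(-0.023388561686565557), [0.6768, 0.1155], [0.4824, 0.1201])
289 186 [294.87, 294.82, 294.84, 294.81, 294.84, 294.81, 294.5, 294.03, 294.19, 294.7, 294.79, 294.81, 294.74]
289 257 [294.63, 294.63, 294.61]
inner (np.float64(-0.02289519442526593), [0.6699, 0.0815], [0.4815, 0.0859])
board near edge []
long edge yaw -0.012907074942222617 0.004121494389948585
```

View pics/t17.png

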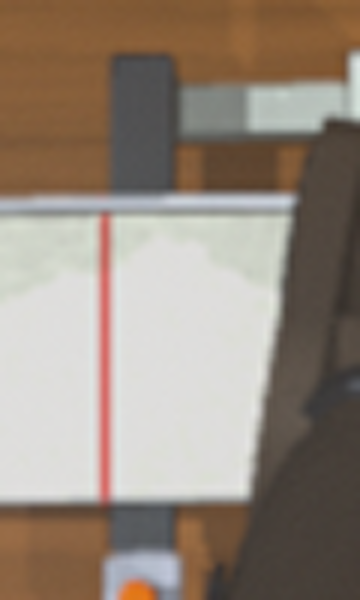

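Run:
```python
import cv2,numpy as np
B=cv2.imread('pics/_b.png').astype(float)
print('far',B[186:198,277:301].mean(0).round(0)[:,2],'\nnear',B[257:260,277:301].mean(0).round(0)[:,2])
print('line R-G',(B[215:225,275:292,2]-B[215:225,275:292,1]).mean(0).round(0),(B[240:250,275:292,2]-B[240:250,275:292,1]).mean(0).round(0))
A=cv2.imread('pics/_a.png').astype(float);D=A[:,:,2]-A[:,:,0]
for u in(374,378,382,386,390): print(u,D[int(.7237*u-35.5)-5:int(.7237*u-35.5)+6,u].round(0), int(.7237*u-35.5)-5)
for u in(374,380,386): v=int(-.787*u+522.5); print(u,v-5,D[v-5:v+6,u])
for v in range(224,234): print(v,(A[v,364:378,2]-A[v,364:378,1]).round(0))
```

```text
far [130. 130. 129. 129. 129. 122. 101.  84.  82.  82.  82.  81.  82.  81.
  81.  81.  75.  87. 113. 122. 122. 117. 112. 111.] 
near [139. 138. 139. 139. 138. 126. 102.  89.  88.  88.  86.  87.  87.  87.
  87.  87.  80. 116. 149. 150. 149. 133. 111. 110.]
line R-G [  0.   0.   0.   0.  -1.  -1.  41. 106.  45.  -1.  -0.   1.   0.   1.
   1.   1.   1.] [  0.   0.   0.   1.  -0.  -1.  41. 108.  46.  -1.  -1.   1.   0.  -0.
   0.   0.  -0.]
374 [44. 45. 44. 45. 42. 25.  7.  0. -3. -1. -1.] 230
378 [43. 41. 43. 43. 39. 23.  6.  0. -1. -1.  0.] 233
382 [44. 46. 43. 45. 45. 35. 18.  4. -1. -1. -1.] 235
386 [43. 43. 42. 48. 59. 57. 30.  7. -1. -1. -1.] 238
390 [78. 77. 77. 78. 73. 59. 29.  5. -1.  0.  1.] 241
374 223 [ 5.  7. 10. 11. 13. 24. 37. 44. 45. 44. 45.]
380 218 [ 2.  8. 10. 11. 15. 25. 36. 44. 45. 43. 42.]
386 213 [ 1.  3.  9.  9. 10. 17. 32. 42. 43. 43. 43.]
224 [ 6.  6.  0. -2.  0. 15. 39. 28.  3.  1.  0.  3.  1.  3.]
225 [-2.  0.  1. -2.  0. 18. 44. 25.  4.  1.  2.  2.  5.  8.]
226 [ 0.  0.  1.  1.  2. 20. 46. 26.  4.  1.  1.  4. 11. 18.]
227 [ 1.  1.  1.  1.  2. 20. 43. 22.  3.  2.  5. 10. 19. 25.]
228 [ 1.  0.  1.  1.  4. 21. 37. 19.  4.  4. 12. 19. 25. 26.]
229 [ 1.  1.  0.  2.  9. 28. 39. 20. 10. 14. 22. 25. 26. 25.]
230 [ 1.  2.  0.  3. 11. 33. 44. 28. 19. 21. 25. 26. 25. 25.]
231 [ 2.  2.  2.  3. 11. 33. 41. 30. 26. 26. 26. 25. 25. 25.]
232 [ 3.  2.  1.  2.  9. 20. 27. 25. 25. 24. 25. 24. 26. 24.]
233 [ 2.  1.  1.  1.  4.  7.  9. 15. 21. 25. 27. 26. 25. 25.]
```

Call:
{"fn": "carry_out", "kwargs": {"increments": [{"tx": 0, "ty": -0.0008, "tz": 0.0003, "rx": 0, "ry": 0, "rz": 0.003, "jaw": 0}, {"tx": 0, "ty": -0.001, "tz": 0.0003, "rx": 0, "ry": 0, "rz": 0.004, "jaw": 0}, {"tx": 0, "ty": -0.001, "tz": 0.0003, "rx": 0, "ry": 0, "rz": 0.004, "jaw": 0}, {"tx": 0, "ty": -0.001, "tz": 0.0003, "rx": 0, "ry": 0, "rz": 0.004, "jaw": 0}]}}

```text
time: 15.32
eef_pos: [0.5652, -0.0433, 0.1257]
tool_rot: [[-1.0, 0.027, 0.006], [0.027, 1.0, -0.003], [-0.006, -0.002, -1.0]]
ft_force: [-0.7, 4.3, 7.2]
opening: 0.0088
```

```bash
python3 look2.py 18;  python3 sub.py|head -4;python3 sub2.py|grep -v "^2"
python3 - <<'E'
from h import *
b=cam('top')
e1=atz(b,282.8,192,.1);e2=atz(b,282.5,258,.1)
B=cv2.imread('pics/_b.png').astype(float)
for r in (215,225,240,248):
    w=np.clip((B[r-2:r+3,276:290,2]-B[r-2:r+3,276:290,1]).mean(0),0,None);u=276+(w*np.arange(14)).sum()/w.sum()
    l=atz(b,u,r,.116);t=(l[0]-e2[0])/(e1[0]-e2[0]);print(r,u.round(2),l[0].round(3),'rem mm',1e3*(e2[1]+t*(e1[1]-e2[1])-l[1]))
E
```

```text
t 15.92 p [ 0.5652 -0.0433  0.1257] F [-0.9  4.1  8.2] open 0.0088 yaw -0.0273
 shift [0.0033 0.0032 0.0036] rv [-0.0024  0.0057 -0.0073] rows 0.14021912277957424
line slope -0.019205604202784984 edge slope -0.024782734171756884 res 2.0938910964246252e-05 0.0001161446286000121
0.495 rem mm 0.385471589371425
0.565 rem mm -0.004927508456598062
0.635 rem mm -0.395326606284635
edge [  0.71937214 -33.91389514] 17 0.15810636445674514
board [ -0.77804944 519.24262832] 24 0.15915308155773186
corner 369.40600378868555 231.8264931813007
line bottom 369.4943535219793 231.75775272060685
[0.63995881 0.11598436 0.1       ] [0.63995392 0.1156981  0.1       ] [-4.89640066e-03 -2.86255414e-01  1.11022302e-13]
edge slope -0.030990078029456174 [0.65886314 0.11510705 0.1       ] [0.69807202 0.11389197 0.1       ]
215 282.19 0.602 rem mm 0.16574845746140932
225 282.14 0.574 rem mm 0.16289203300152988
240 282.09 0.532 rem mm 0.22499201451661732
248 282.08 0.51 rem mm 0.281611368141671
```

View pics/s18.png

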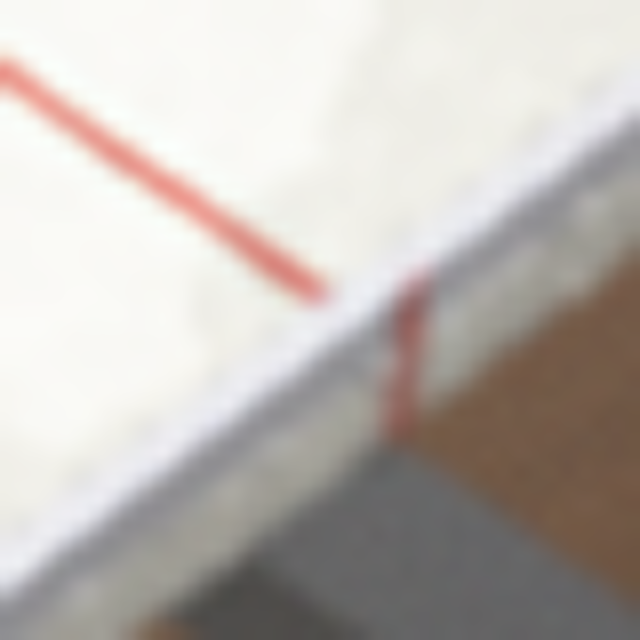

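View pics/_b.png

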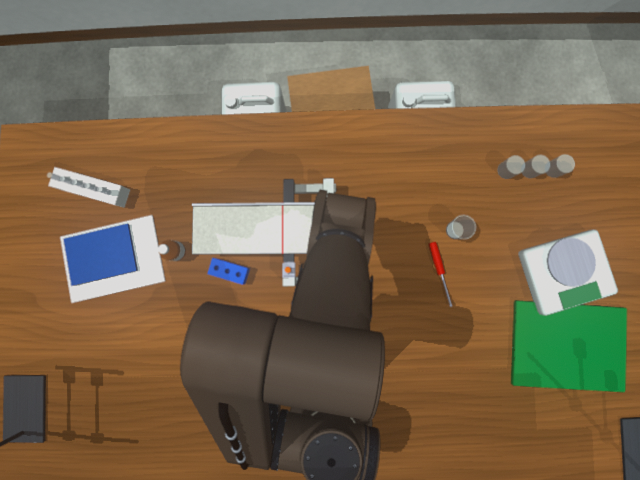

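The top view shows the pin seated at (289,270), the red line at x≈282 on the bearer's outer edge, and the beaker, bottle and screwdriver where they started. The board is clear of the bottle, so I'm handing in.

```bash
python3 -c "
from bench import finish_job
print(finish_job())"
```

```text
the job is handed in; nothing more can be done
None
```

The pin is in and the board is slid out to the red line. I handed the job in at about 16 s, with the gripper still holding the board's upstand.

- **Pin:** it went down through the fork and lug with no side load. The push ended at 24 N with the collar on the fork. A picture after letting go showed it seated, with the knob top 9.2 px above the hole where 9.1 was expected.
- **Board:** I slid it about 118 mm along the bearers without lifting it, using a few small corrections at the end, including about 0.7 mm back.
- **Line on the edge:** the last checks put the line within about 0.4 mm of the bearer's outer edge. The top camera gave +0.4 mm at the near end, 0.0 in the middle and −0.4 at the far end (plus means short of the edge). The scene camera gave −0.3 mm at the far end.
- **Hold:** the board rests on both bearers, with the gripper pressing down at about 8 N.
- **Bystanders:** the beaker, bottle and screwdriver were where they started.

**Disagreements:**
- At first the two cameras differed by about 5 mm on the stand's x position, so I worked from differences within the same picture.
- The line's angle against the edge is only known to about 0.005 rad, or 0.8 mm across the board's width. The scene camera measured the edge's slope as somewhat steeper than the top camera did.
- The gripper's opening read 1 to 2.5 mm below the true size of what it held, but both grips stayed firm.

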